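# File two glass colour samples on edge through the tipping flap

### The job

File the green glass sample disc and then the amber one in the stand's narrow channel: lower the tipping flap flat, slide the green disc over the slab onto it, work the red lever to tip the flap so that the disc drops edge-on through the slot, lower the flap flat again, and do the same with the amber disc. Finish with the flap lowered flat, and leave the blue disc and everything else where it is.

Things in the scene. Friction and masses are not known exactly. Their poses are not given: they have to be found in the camera images.
- stand: Fixed steel filing stand. Origin on the table under the seam of slab and flap; x = feed direction slab > flap > slot (yaw about -90 deg, so to the robot's right), y across (away from the robot), z up. In mm: slab top 95 high, x -230 to 0, y -140 to 140, with level strips beside the flap (|y| 47-140, x 0-94). Flap x 2-70, |y| < 45, its top 1 below the slab.
- slot (a point): Middle of the slot's mouth, at slab height; fixed, axes as the stand. Slot: stand x 70-86 mm, |y| < 47. Blue backstop behind it (x 86-94) and blue cheeks at its ends (|y| 47-54, x 50-94) rise 16 mm above the slab.
- channel (a point): Middle of the 16 mm wide channel under the slot: stand x 70-86, y -47 to 104 mm, clear outer wall. Its floor slopes down to +y (30 mm above the table at the -y end, 7 at the +y end): a disc that drops in rolls on edge to the +y end and makes room for the next. This point is 45 mm above the table.
- flap_plate (a joint): Tipping flap angle, rad: 0 = lowered, level with slab (stop); 1.15 = fully tipped (stop). Hinge axis along stand y at x 70 mm, 95 mm above the table, by the slot: tipping raises the slab-side edge, and a disc on it slides edge-on into the slot (may stick short of 1 rad). Starts part raised; stays where it is left: stiff, 2 to 6 N at the lever.
- lever_bar (a point): Point on the red bar that turns with the flap: round, 16 mm thick, along stand y, from y 80 to 133 mm; this point on its axis at y 112. The lever's arm joins it at y 80-90, the rest is free. At flap angle q it is at stand x = 70 + 60 sin(q-0.3), height 95 + 60 cos(q-0.3) mm. Pushed towards stand +x it tips the flap, pushed back it lowers it.
- flap_top (a point): Middle of the flap's top face (turns with the flap).
- green_disc: Green glass sample disc, 50 mm in diameter, 8 mm thick, 40 g, lying flat on the steel slab of the stand. Origin at its centre (4 mm above the slab), z along its axis, which is up at the start.
- amber_disc: Amber glass sample disc, 50 mm in diameter, 8 mm thick, 40 g, lying flat on the steel slab of the stand. Origin at its centre (4 mm above the slab), z along its axis, which is up at the start.
- blue_disc: Blue glass sample disc, 50 mm in diameter, 8 mm thick, 40 g, lying flat on the steel slab of the stand. Origin at its centre (4 mm above the slab), z along its axis, which is up at the start. To be left where it is.
- brass_weight: Bystander on the slab beside the flap (stand +y side): brass cylinder, 32 mm in diameter, 22 mm high, origin under its centre.
- graphite_pad: Bystander on the slab beside the flap (stand -y side): black pad 60 x 30 x 12 mm, origin under its centre.
- wood_paddle: Bystander on the table: dark wooden paddle 100 x 75 x 22 mm with a 130 mm handle along its -x.
- torch_can: Bystander on the table: green upright can, 70 mm in diameter, 130 mm high.
- shears: Bystander on the table: open steel shears lying flat, about 280 mm long, 12 mm high.
- tumbler: Bystander on the table: amber glass tumbler, 72 mm in diameter, 95 mm high.
Things that resemble listed ones, but are neither listed nor needed, are in the scene too. Of the things shaped like the green_disc, the green one is meant. What is shaped like the amber_disc but black is not meant.

How it is judged:
By the outcome, as a careful person would: the job done as asked, in the order asked, and still so for the second after the job is handed in, with the robot touching nothing.
It also fails if it takes over 70 s, if anything falls off the work surface, if the arm or the gripper's body presses on something with over 40 N, if the wrist force passes 120 N, or if a joint passes its speed limit or range.

### The arm

A 6-joint arm with a two-finger parallel gripper is mounted at the origin on the work surface. World frame = base frame: x ahead of the robot, y to its left, z up, the work surface at z = 0. Lengths are in m, angles in rad, forces in N, time in s.
With the tool pointing down it reaches from about 0.25 to 0.775 m from the base axis. Payload 4 kg.
Tool frame: the origin (TCP) lies on the centre line of the jaws, within the pads' length; the fingertips stand 8 mm ahead of it and the grasp point (between the pads) lies 11 mm behind it; z points along the fingers, y is the direction in which the jaws open and shut (so a half turn about z gives the same grasp; the last joint's range is limited). The gripper opens to 94 mm and grips with 3 to 60 N. Pads are 16 mm wide; open, the fingers measure 119 mm over their backs; the gripper's body (75 mm by 177 mm) begins 78 mm behind the grasp point.
Start: joints at [1.14, 0.087, 1.371, -0, 1.684, -0.103], TCP at [0.177, 0.521, 0.183] pointing down, gripper open.
Joint ranges: [-3.1, 3.1], [-0.76, 2.03], [0.27, 2.55], [-1.08, 4.22], [0.17, 2.65], [-2.57, 2.57]. Speed limits (rad/s): [2.79, 2.79, 3.14, 3.14, 3.14, 3.14].

### API

Orientations are given as [roll, pitch, yaw] about the fixed x, y, z axes, in that order (R = Rz(yaw) Ry(pitch) Rx(roll)).
In Python, from bench import robot, cams, close_job gives the robot as it stands.
- The arm moves only by the tool arm_command, never from a script. Its argument "plan" is one flat list of numbers, 7 for each row, row after row: the shift along the tool's x, y, z in cm, then the turn, a rotation vector about the tool's x, y, z in degrees, then the closure, from 0 (fully open) to 1 (shut). A call has 1 to 8 rows; each row shifts and turns the commanded pose from where the row before left it, along the tool's axes as they then stand; what a row does not reach is not made up. A row lasts 1/8 s, in which the tool goes at most 62.5 mm and 10.7 degrees, less where a joint would pass 70% of its speed; a pose out of reach is approached as far as the arm can. A call with a gripper value outside its range is refused whole. The fingers move at their own pace and stop on an object; the grip force is fixed at half the most. Time passes only in rows, so rows that do not move let the fingers close. It gives the time, the measured TCP pose, the force and the opening at its end, in the units of the state.
- robot.get_obs(): the state, without advancing time (a new reading comes with each control period).
- cams.snapshot(name): name is "scene" or "top"; returns a dict with "pixels" (480x640x3 uint8, red, green, blue), "fov_y" (degrees; the focal length in pixels is half the picture's height over the tangent of half this angle, whatever the lens; pixels are square), "cx", "cy" (the principal point, pixels), "k1" (the pictures are not rectified: a ray, as slopes to the right and down, at radius r is drawn at 1 + k1 r^2 times it, then the intrinsics apply), "camera_from_world" (4x4, takes a point from world to camera coordinates). Camera axes: x right, y up, looking along -z (the intrinsics and any distortion apply to the point x, -y, -z); pixel columns grow to the right and rows downward; lengths in m; the calibration is good to about 2 mm. A picture is of the moment at which its call begins. There is no depth.
- close_job(): hands the job in, once; it reports no verdict.
The state is a dict: "time": time; "joint_positions": joint angles; "qvel": joint speeds; "joint_torque": joint torques, N m; "tool_pos": TCP position; "ee_rot": TCP orientation; "wrist_force": force on the tool from outside, world axes, zero at the start; "wrist_torque": the same for the moment, N m; "width": finger opening in m.
Only numpy, scipy, OpenCV 4.12 (cv2) and the standard library are available. Lean on these libraries where they do the work, as an engineer would, in place of code of your own. Each camera call takes 0.05 s, during which the arm holds its last target.

## Working session

There is one attempt and no reset: what is moved stays moved. The work goes in short steps, Python scripts to look and compute and a tool call to move; the robot and the scene stay as the last step left them, time stands still between calls to the robot, and variables do not carry over. Pictures are saved under pics/ and viewed, and the job is handed in when it is done.

Besides the shell and the picture viewer there is one more tool, called in YAML: its name, and indented under it one key for each argument. arm_command: Moves the arm, as the interface text tells. Its arguments: {"type":"object","properties":{"plan":{"type":"array","items":{"type":"number"}}},"required":["plan"]}

```bash
mkdir -p pics; ls; cat > h.py <<'E'
import numpy as np, cv2
from bench import robot, cams, close_job
def snap(n,f=None):
    s=cams.snapshot(n)
    if f: cv2.imwrite('pics/'+f+'.png',cv2.cvtColor(s['pixels'],cv2.COLOR_RGB2BGR))
    return s
def par(s):
    f=240/np.tan(np.radians(s['fov_y'])/2); return f,s['cx'],s['cy'],s['k1'],np.array(s['camera_from_world'])
def proj(s,P):
    f,cx,cy,k,T=par(s); P=np.atleast_2d(P); c=P@T[:3,:3].T+T[:3,3]
    u=c[:,0]/-c[:,2]; v=-c[:,1]/-c[:,2]; g=1+k*(u*u+v*v); return np.c_[cx+f*u*g,cy+f*v*g]
def unproj(s,px,z):
    f,cx,cy,k,T=par(s); out=[]
    for p in np.atleast_2d(px):
        d=np.array([(p[0]-cx)/f,(p[1]-cy)/f]); u=d.copy()
        for _ in range(20): u=d/(1+k*(u@u))
        r=T[:3,:3].T@np.array([u[0],-u[1],-1]); o=-T[:3,:3].T@T[:3,3]
        out.append(o+r*(z-o[2])/r[2])
    return np.array(out)
def crop(s,x0,y0,x1,y1,k,f):
    im=cv2.cvtColor(s['pixels'][y0:y1,x0:x1],cv2.COLOR_RGB2BGR)
    cv2.imwrite('pics/'+f+'.png',cv2.resize(im,None,fx=k,fy=k,interpolation=cv2.INTER_CUBIC))
E
python3 - <<'E'
from h import *
np.set_printoptions(suppress=True,precision=4)
for n in ['scene','top']:
    s=snap(n,n+'0'); f,cx,cy,k,T=par(s); print(n,f,cx,cy,k,-T[:3,:3].T@T[:3,3])
print(robot.get_obs())
E
```

```text
pics
scene 588.3853331763797 319.5141095249143 242.17169584474541 0.025518802505292454 [1.0663 0.6419 1.3561]
top 486.1664091875489 319.7963833942046 244.15933660567325 -0.025431713014904933 [0.301  0.0114 1.1562]
{'time': 0.1, 'joint_positions': array([ 1.1399,  0.0879,  1.3721, -0.    ,  1.6836, -0.1031]), 'qvel': array([ 0.0019, -0.0016, -0.0018,  0.0016,  0.0015,  0.0003]), 'joint_torque': array([  0.0021, -34.1253, -30.33  ,   0.072 ,   0.0304,  -0.0001]), 'tool_pos': array([0.1769, 0.5202, 0.1815]), 'ee_rot': array([-3.1396, -0.0002,  2.8138]), 'wrist_force': array([ 0.8333, -0.3966, -0.1895]), 'wrist_torque': array([0.052 , 0.0408, 0.0238]), 'width': 0.09420617322393549}
```

View pics/scene0.png

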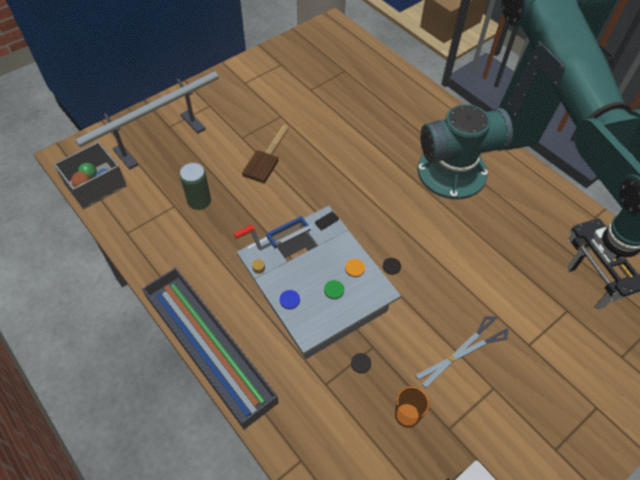

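View pics/top0.png

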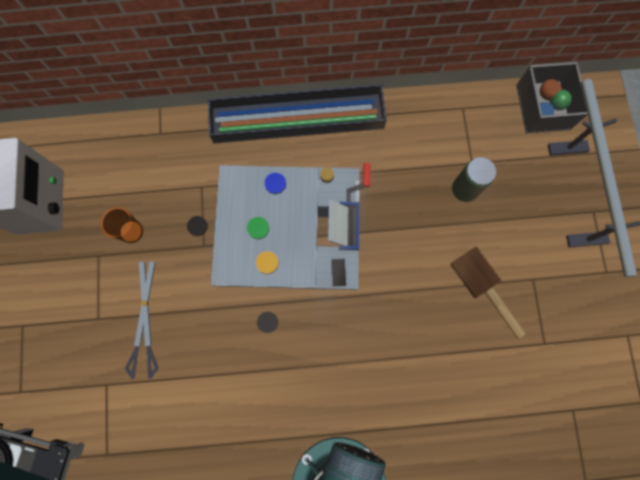

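The slab is seen in both views. Top view: green disc at about (258,228), amber (267,262), blue (275,183). The black look-alikes lie on the table at (197,226) and (268,322). The flap is part raised, and the red bar is at (366,175). I'll enlarge this area to confirm.

```bash
python3 - <<'E'
from h import *
s=snap('top'); crop(s,200,150,390,300,4,'topc')
s=snap('scene'); crop(s,220,195,410,360,4,'scenec')
E
```

```text
(no output)
```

View pics/topc.png

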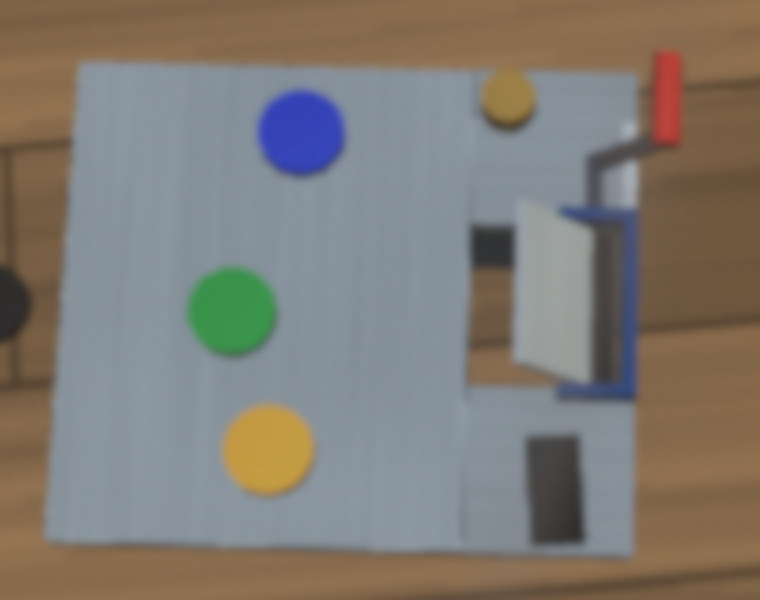

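View pics/scenec.png

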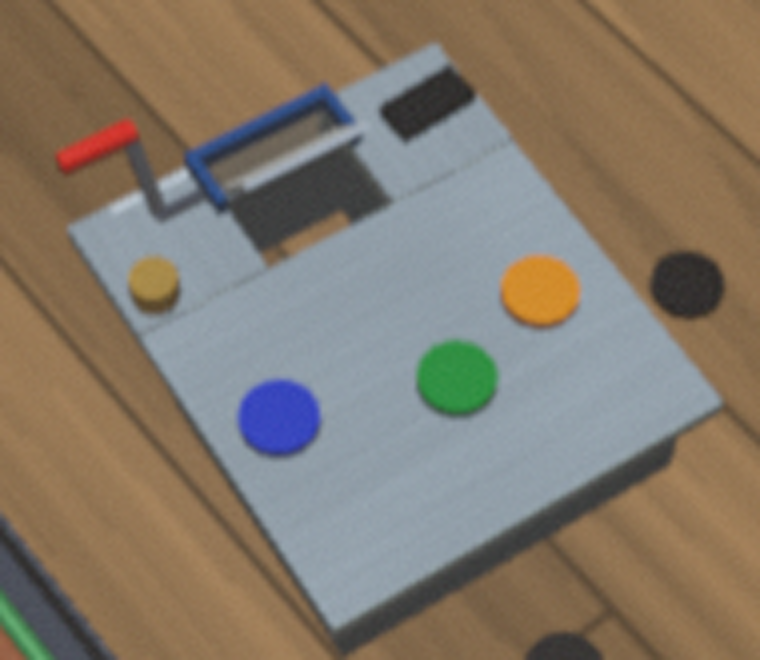

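```bash
cat > fit.py <<'E'
from h import *
from scipy.optimize import least_squares
np.set_printoptions(suppress=True,precision=1)
def full(c,o): return (np.array(c)+.5)/4-.5+np.array(o)
C=np.array([[-230,140],[94,140],[94,-140],[-230,-140]])/1000
t=snap('top'); s=snap('scene')
pt=full([[78,62],[637,73],[633,555],[46,543]],(200,150))
ps=full([[332,630],[68,229],[437,43],[722,405]],(220,195))
def tw(p,P,z): 
    c,n=np.cos(p[2]),np.sin(p[2]); P=np.atleast_2d(P); return np.c_[p[0]+c*P[:,0]-n*P[:,1],p[1]+n*P[:,0]+c*P[:,1],np.full(len(P),z)]
def res(p,which=3):
    r=[]
    if which&1: r.append(proj(t,tw(p,C,.095))-pt)
    if which&2: r.append(proj(s,tw(p,C,.095))-ps)
    return np.concatenate(r).ravel()
for w in (1,2,3):
    q=least_squares(res,[.5,.0,-1.57],args=(w,)); print(w,q.x[:2]*1000,np.degrees(q.x[2]),q.fun)
p=q.x; np.save('stand.npy',p)
def st(W): 
    c,n=np.cos(p[2]),np.sin(p[2]); d=W[:,:2]-p[:2]; return np.c_[c*d[:,0]+n*d[:,1],-n*d[:,0]+c*d[:,1]]*1000
dt=full([[232,311],[268,449],[301,132]],(200,150)); ds=full([[457,374],[541,287],[279,414]],(220,195))
for z,a,b in zip(['g','a','b'],dt,ds):
    print(z,st(unproj(t,a,.102)),st(unproj(s,b,.102)))
print('weight',st(unproj(t,full([[509,97]],(200,150)),.117)),'pad',st(unproj(t,full([[555,490]],(200,150)),.107)))
# lever bar ends
b=full([[668,53],[667,145]],(200,150))
for ang in np.arange(0.3,1.2,.1):
    P=tw(p,[[.07+.06*np.sin(ang-.3),.133],[.07+.06*np.sin(ang-.3),.080]],.095+.06*np.cos(ang-.3)+.004)
    print(round(ang,2),(proj(t,P)-b).ravel())
E
python3 fit.py
```

```text
1 [571.   -3.5] -96.35869774648812 [-0.1 -0.   0.  -0.1  0.4  0.1 -0.4 -0.1]
2 [571.1  -2.2] -97.074387175542 [-0.1  0.3 -0.3 -0.4 -0.1  0.3  0.5 -0.2]
3 [571.  -3.] -96.66577775091464 [ 0.1 -0.5  0.1  0.1 -0.1  0.3 -0.9 -0.6  0.5 -0.  -0.5 -0.3 -0.7 -0.1
  0.6 -1.1]
g [[-131.7   -9.3]] [[-130.7   -9.7]]
a [[-107.7  -86.9]] [[-106.7  -88.5]]
b [[-98.   96.9]] [[-96.5  96.3]]
weight [[ 20.  115.5]] pad [[  50.5 -106.3]]
0.3 [-16.4  -2.8 -16.5  -2.7]
0.4 [-13.7  -2.7 -13.7  -2.6]
0.5 [-11.   -2.4 -11.   -2.4]
0.6 [-8.4 -2.1 -8.4 -2.1]
0.7 [-5.9 -1.7 -5.8 -1.7]
0.8 [-3.5 -1.2 -3.4 -1.2]
0.9 [-1.3 -0.6 -1.2 -0.7]
1.0 [ 0.7  0.1  0.8 -0.1]
1.1 [2.5 0.8 2.7 0.6]
```

The fit is good: both views agree to 1–2 mm, the stand is at (0.571, -0.003), yaw -96.7°, and the flap is at about 0.95 rad. Green is at stand (-131,-9), amber (-107,-87) and blue (-97,97). Plan: straddle the lever bar with the jaws along stand x, then grip each disc across y and slide it.

```bash
cat > g.py <<'E'
from h import *
np.set_printoptions(suppress=True,precision=2)
p=np.load('stand.npy')
def w(x,y,z):
    c,n=np.cos(p[2]),np.sin(p[2]); return np.array([p[0]+(c*x-n*y)/1000,p[1]+(n*x+c*y)/1000,z/1000])
def where():
    o=robot.get_obs(); c,n=np.cos(p[2]),np.sin(p[2]); d=o['tool_pos'][:2]-p[:2]
    print('t',round(o['time'],2),'stand mm',np.array([c*d[0]+n*d[1],-n*d[0]+c*d[1],o['tool_pos'][2]])*1000,'yaw-stand',np.degrees(o['ee_rot'][2]-p[2])%360,'rpy',np.degrees(o['ee_rot']),'F',o['wrist_force'],'w',o['width']*1000)
    return o
def delta(*targets,yawrel=None):
    from scipy.spatial.transform import Rotation as R
    o=where(); cur=o['tool_pos']; r=R.from_euler('xyz',o['ee_rot'])
    if yawrel is not None:
        tgt=R.from_euler('xyz',[np.pi,0,p[2]+np.radians(yawrel)]); rv=(r.inv()*tgt).as_rotvec(degrees=True); print('rotvec deg',rv); r=tgt
    for t in targets:
        T=w(*t); print(t,'-> world',T*1000,'shift cm',r.inv().apply(T-cur)*100); cur=T
E
python3 -c "
from g import *
delta((107,112,190),(107,112,138),yawrel=270)"
```

```text
t 0.3 stand mm [-474.28 -452.16  182.19] yaw-stand 257.8859792124245 rpy [-179.96   -0.    161.22] F [-0.02 -0.47  0.04] w 94.42317935366039
rotvec deg [ -0.04  -0.01 -12.11]
(107, 112, 190) -> world [ 669.87 -122.29  190.  ] shift cm [-56.42 -58.13  -0.78]
(107, 112, 138) -> world [ 669.87 -122.29  138.  ] shift cm [ 0.  -0.   5.2]
```

arm_command:
  plan: [0,0,-1.2,0,0,-6,0.57,0,0,-1,0,0,-6.1,0.57,-4,-4.1,0,0,0,0,0.57,-4,-4.1,0,0,0,0,0.57,-4,-4.1,0,0,0,0,0.57,-4,-4.1,0,0,0,0,0.57,-4,-4.1,0,0,0,0,0.57,-4,-4.1,0,0,0,0,0.57]

```text
time: 1.3
tool_pos: [0.3877, 0.2469, 0.2048]
ee_rot: [3.141, 0.001, 3.025]
wrist_force: [0.6, -0.7, 0.9]
width: 0.0403
```

arm_command:
  plan: [-4,-4.1,0,0,0,0,0.57,-4,-4.1,0,0,0,0,0.57,-4,-4.1,0,0,0,0,0.57,-4,-4.1,0,0,0,0,0.57,-4,-4.1,0,0,0,0,0.57,-4,-4.1,0,0,0,0,0.57,-4,-4.1,0,0,0,0,0.57,0,0,0,0,0,0,0.57]

```text
time: 2.3
tool_pos: [0.6325, -0.0727, 0.2019]
ee_rot: [-3.141, -0.003, 3.02]
wrist_force: [-0.1, -0.4, -0.7]
width: 0.0404
```

```bash
python3 -c "
from g import *
delta((107,112,190),(107,112,138),yawrel=270)"
```

```text
t 2.3 stand mm [ 62.07  69.15 201.86] yaw-stand 269.71220250994287 rpy [-179.98   -0.19  173.05] F [-0.1  -0.42 -0.75] w 40.379132809764926
rotvec deg [-0.02 -0.19 -0.29]
(107, 112, 190) -> world [ 669.87 -122.29  190.  ] shift cm [-4.29 -4.49  1.19]
(107, 112, 138) -> world [ 669.87 -122.29  138.  ] shift cm [ 0.  -0.   5.2]
```

arm_command:
  plan: [-2.15,-2.25,0,0,0,0,0.57,-2.15,-2.25,0.6,0,0,0,0.57,0,0,0.6,0,0,0,0.57,0,0,0,0,0,0,0.57]

```text
time: 2.8
tool_pos: [0.6681, -0.1174, 0.1918]
ee_rot: [3.14, -0.002, 3.026]
wrist_force: [0.2, -0.5, 0.2]
width: 0.0408
```

```bash
python3 -c "
from g import *
delta((107,112,140),yawrel=270)
crop(snap('scene'),200,180,350,300,5,'lev1')"
```

```text
t 2.8 stand mm [102.33 109.64 191.8 ] yaw-stand 270.04320849356526 rpy [179.94  -0.12 173.38] F [ 0.17 -0.5   0.15] w 40.846781755499315
rotvec deg [ 0.06 -0.12  0.04]
(107, 112, 140) -> world [ 669.87 -122.29  140.  ] shift cm [-0.24 -0.47  5.18]
```

View pics/lev1.png

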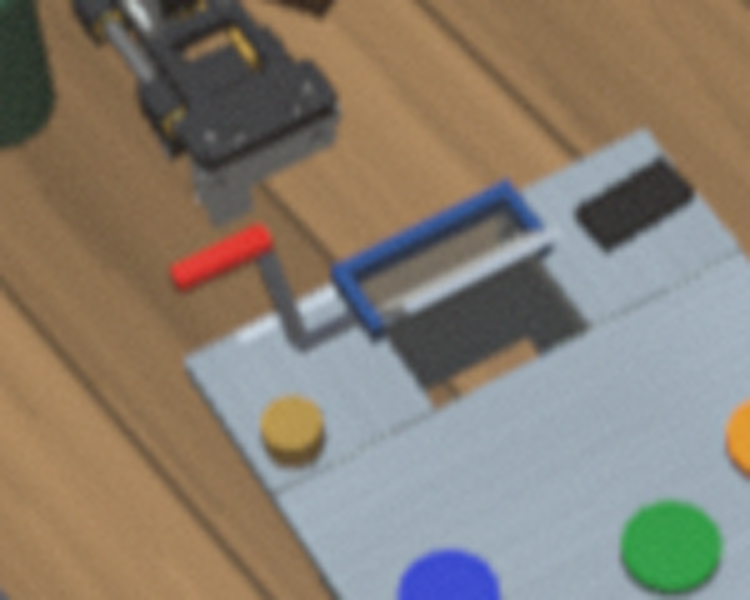

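The fingers are above and just behind the bar, with a clear way down. Descending to straddle it.

arm_command:
  plan: [-0.2,-0.5,1.0,0,0,0,0.57,0,0,1.6,0,0,0,0.57,0,0,1.6,0,0,0,0.57,0,0,1,0,0,0,0.57,0,0,0,0,0,0,0.57]

```text
time: 3.48
tool_pos: [0.6696, -0.1238, 0.1386]
ee_rot: [3.141, -0.003, 3.025]
wrist_force: [0.2, -0.3, 0.9]
width: 0.0403
```

```bash
python3 -c "
from g import *
where()
crop(snap('scene'),200,180,350,300,5,'lev2')"
```

```text
t 3.48 stand mm [108.5  111.87 138.63] yaw-stand 269.9859427804369 rpy [179.97  -0.18 173.32] F [ 0.15 -0.3   0.9 ] w 40.30300778392543
```

View pics/lev2.png

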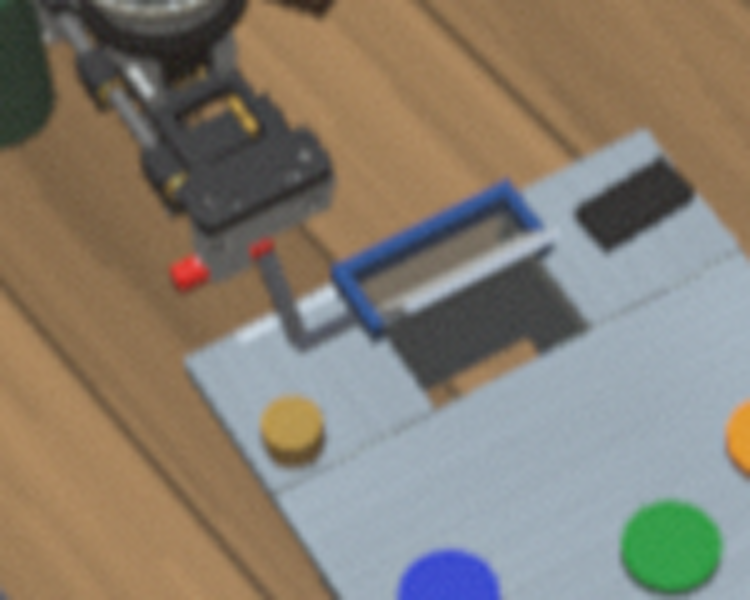

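arm_command:
  plan: [0,0,0,0,0,0,0.78,0,1,-0.5,0,0,0,0.78,0,1,-0.4,0,0,0,0.78,0,1,-0.3,0,0,0,0.78,0,1,-0.1,0,0,0,0.78,0,1,0.1,0,0,0,0.78,0,0.5,0.1,0,0,0,0.78,0,0,0,0,0,0,0.78]

```text
time: 4.53
tool_pos: [0.6767, -0.0689, 0.1511]
ee_rot: [3.142, -0.001, 3.026]
wrist_force: [0.9, -0.6, -0.3]
width: 0.0208
```

```bash
python3 -c "
from g import *
where()
crop(snap('scene'),200,180,350,300,5,'lev3');crop(snap('top'),200,150,390,300,4,'lev3t')"
```

```text
t 4.53 stand mm [ 53.23 112.56 151.05] yaw-stand 270.0191613432027 rpy [180.    -0.05 173.35] F [ 0.88 -0.62 -0.29] w 20.780565404561145
```

View pics/lev3.png

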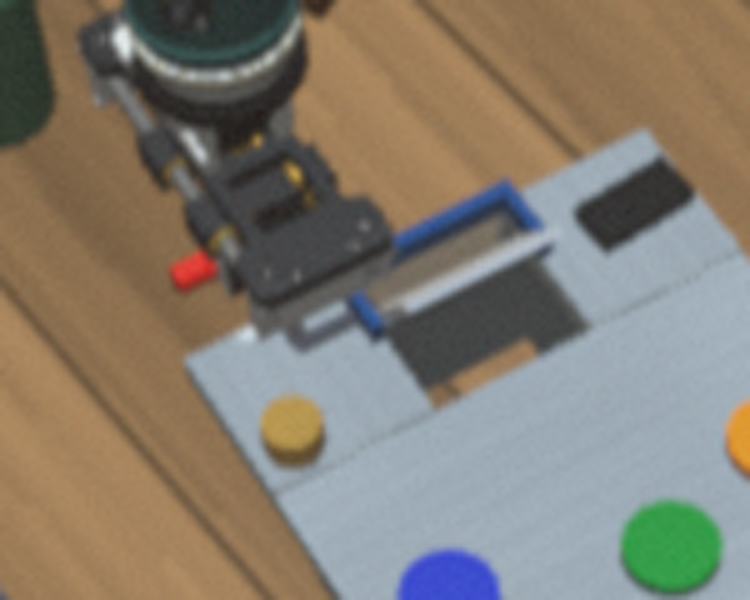

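The bar did not move: it is still at about (195,270) in the crop. I'll check its position in both views before trying again.

```bash
python3 - <<'E'
from g import *
t=snap('top');s=snap('scene')
crop(s,220,195,300,275,8,'lev4')
for q in (.8,.9,.95,1.0,1.05,1.1,1.15):
    x=70+60*np.sin(q-.3);z=95+60*np.cos(q-.3)
    P=np.array([w(x,133,z),w(x,80,z)])
    print(q,x,z,(proj(s,P)-[220,195]).ravel()*8, (proj(t,P)-[200,150]).ravel()*4)
E
```

```text
0.8 98.76553231625218 147.65495371342237 [124.46 339.56 274.37 265.46] [651.86  49.44 651.11 140.98]
0.9 103.87854840370213 144.5201368945807 [117.72 333.74 267.2  259.96] [660.64  51.79 659.99 143.1 ]
0.95 106.31118434416237 142.76502791294337 [114.62 331.47 263.87 257.84] [664.76  53.09 664.15 144.26]
1.0 108.65306123426146 140.8905312370693 [111.71 329.63 260.73 256.15] [668.68  54.45 668.11 145.49]
1.05 110.89832560140005 138.90133213242925 [108.99 328.21 257.77 254.88] [672.39  55.88 671.87 146.77]
1.1 113.04136545397137 136.80240256082993 [106.47 327.23 255.01 254.04] [675.89  57.38 675.4  148.11]
1.15 115.07682430841756 134.59898875309892 [104.16 326.68 252.46 253.63] [679.16  58.94 678.71 149.5 ]
```

View pics/lev4.png

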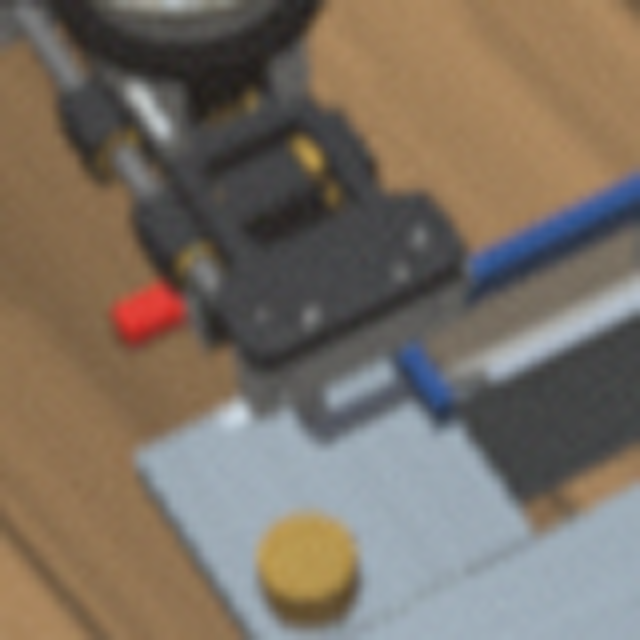

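View pics/lev3t.png

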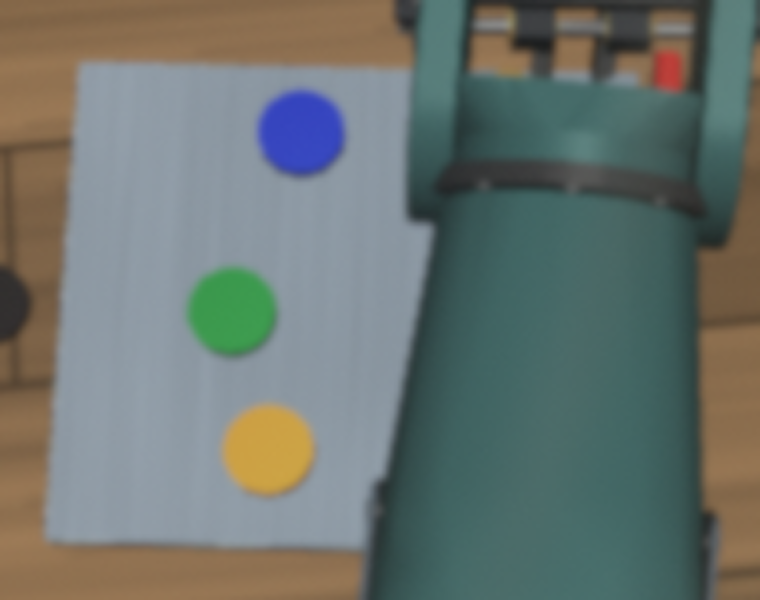

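```bash
python3 - <<'E'
from g import *
s=snap('scene')
def q(x,y,z): return (proj(s,w(x,y,z))-[200,180])[0]*5
print('lev2 -x finger tip', [q(108.5+d,111.9+e,130.6) for d in(-20,-32) for e in(-8,8)])
print('lev2 +x finger tip', [q(108.5+d,111.9+e,130.6) for d in(20,32) for e in(-8,8)])
print('lev3 -x', [q(53.2+d,112.5+e,143) for d in(-10,-23) for e in(-8,8)])
E
```

```text
lev2 -x finger tip [array([242.38, 295.28]), array([214.26, 309.31]), array([253.98, 312.08]), array([225.79, 326.23])]
lev2 +x finger tip [array([204.32, 240.17]), array([176.41, 253.85]), array([193.08, 223.9 ]), array([165.24, 237.47])]
lev3 -x [array([283.72, 346.19]), array([255.13, 360.72]), array([296.73, 365.01]), array([268.07, 379.66])]
```

```bash
python3 - <<'E'
from g import *
s=snap('scene')
def q(x,y,z): return (proj(s,w(x,y,z))-[200,180])[0]*5
print('dz10',q(100,110,160)-q(100,110,150),'dx10',q(110,110,150)-q(100,110,150),'dy10',q(100,120,150)-q(100,110,150))
print('lev1 -x finger tip', [q(102.3+d,109.6+e,183.8) for d in(-20,-32) for e in(-8,8)])
crop(s,235,195,315,255,10,'lev5')
E
```

```text
dz10 [ -1.88 -11.53] dx10 [ -9.61 -13.92] dy10 [-17.76   8.77]
lev1 -x finger tip [array([243.33, 240.69]), array([214.3 , 254.99]), array([255.31, 257.83]), array([226.21, 272.24])]
```

View pics/lev5.png

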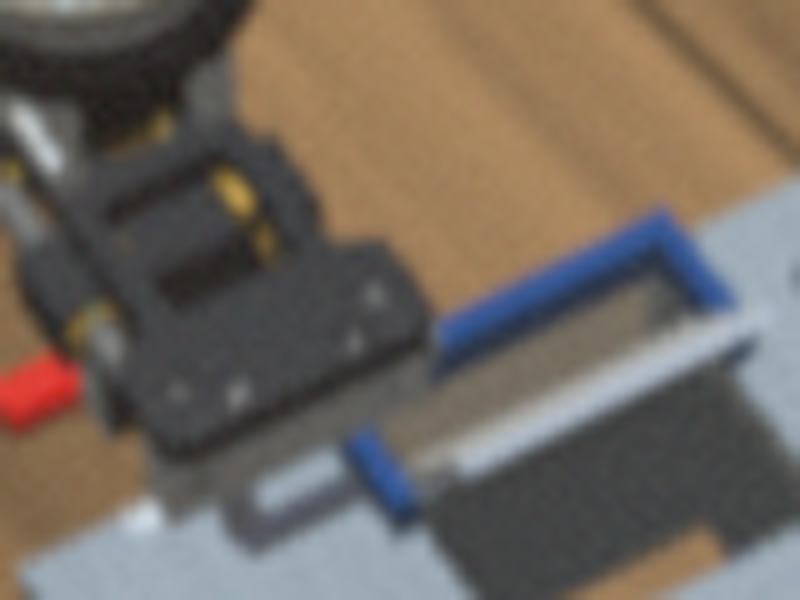

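```bash
python3 - <<'E'
from g import *
s=snap('scene'); o=where()
im=cv2.cvtColor(s['pixels'],cv2.COLOR_RGB2BGR); im=cv2.resize(im[170:270,220:340],None,fx=6,fy=6,interpolation=cv2.INTER_CUBIC)
def q(x,y,z): return tuple(int(v) for v in (proj(s,w(53.2+x,112.5+y,151+z))[0]-[220,170])*6)
def box(x0,x1,y0,y1,z0,z1,c):
    P=[(x,y,z) for x in(x0,x1) for y in(y0,y1) for z in(z0,z1)]
    for i in range(8):
        for j in range(i):
            if sum(a!=b for a,b in zip(P[i],P[j]))==1: cv2.line(im,q(*P[i]),q(*P[j]),c,1)
box(-88,88,-37,37,89,100,(0,255,255))
box(-23,-10,-8,8,-8,89,(0,255,0)); box(10,23,-8,8,-8,89,(255,0,255))
cv2.imwrite('pics/ov.png',im)
E
```

```text
t 4.88 stand mm [ 54.05 112.81 151.63] yaw-stand 269.9570706317478 rpy [-180.      0.01  173.29] F [-0.1  -0.54  0.  ] w 20.753588077493013
```

View pics/ov.png

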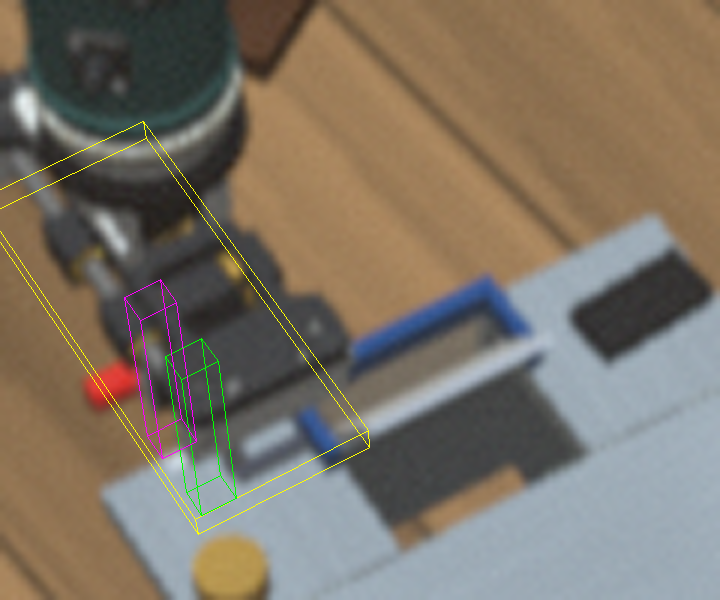

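```bash
python3 - <<'E'
from g import *
from scipy.spatial.transform import Rotation as R
s=snap('scene'); t=snap('top')
def ov(im,s,x0,y0,k,tcp,rpy,wd,f,w=800,h=600):
    im=cv2.resize(im[y0:y0+h//k,x0:x0+w//k],None,fx=k,fy=k,interpolation=cv2.INTER_CUBIC)
    M=R.from_euler('xyz',rpy).as_matrix()
    def q(P): return tuple(int(v) for v in (proj(s,np.array(tcp)+M@(np.array(P)/1000))[0]-[x0,y0])*k)
    def box(a,b,c):
        P=[(x,y,z) for x in(a[0],b[0]) for y in(a[1],b[1]) for z in(a[2],b[2])]
        for i in range(8):
            for j in range(i):
                if sum(m!=n for m,n in zip(P[i],P[j]))==1: cv2.line(im,q(P[i]),q(P[j]),c,1)
    box((-37,-88,-100),(37,88,-89),(0,255,255))
    h2=wd/2
    box((-8,-h2-12.5,-89),(8,-h2,8),(0,255,0)); box((-8,h2,-89),(8,h2+12.5,8),(255,0,255))
    cv2.imwrite('pics/'+f+'.png',im)
ov(cv2.imread('pics/scene0.png'),s,520,180,5,[.1769,.5202,.1815],[-3.1396,0,2.8138],94,'ov1',600,600)
o=where()
ov(cv2.cvtColor(t['pixels'],cv2.COLOR_RGB2BGR),t,270,130,6,o['tool_pos'],o['ee_rot'],21,'ov2',720,500)
E
```

```text
t 4.97 stand mm [ 53.95 112.81 151.62] yaw-stand 269.96259587479557 rpy [180.     0.01 173.3 ] F [ 0.12 -0.33  0.09] w 20.58101862865831
```

View pics/ov1.png

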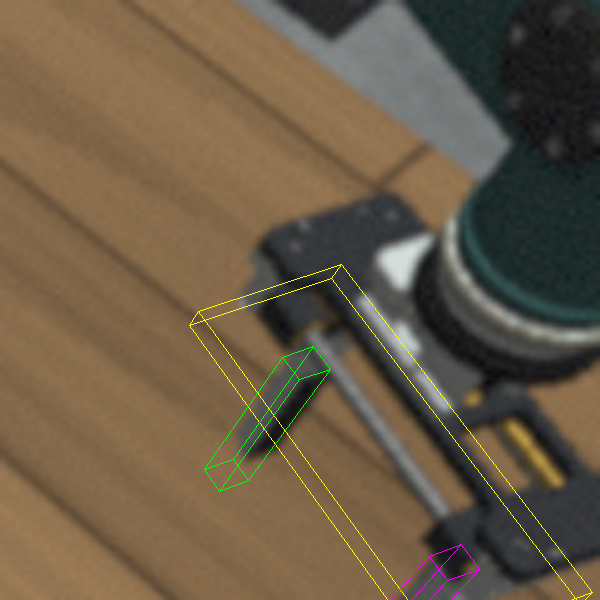

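View pics/ov2.png

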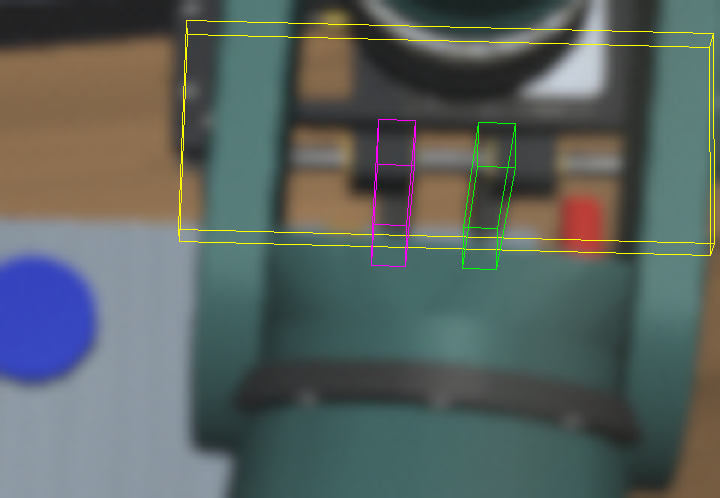

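The overlays show the fingers drawn about 25 mm too far down: the real fingertips look about 20–25 mm higher than the stated 8 mm ahead of the TCP. That explains why the fingers passed over the bar. I'll straddle the bar again, lower. That is safe either way, because even by the stated figure the tips would stay above the slab.

arm_command:
  plan: [0,0,-1.5,0,0,0,0.57,0,-2.7,0,0,0,0,0.57,0,-2.7,0,0,0,0,0.57,0,0,0,0,0,0,0.57,0,0,1.5,0,0,0,0.57,0,0,1.3,0,0,0,0.57,0,0,0,0,0,0,0.57]

```text
time: 5.85
tool_pos: [0.6693, -0.1217, 0.1356]
ee_rot: [3.141, -0.005, 3.026]
wrist_force: [-0.1, 0.0, 0.1]
width: 0.0403
```

arm_command:
  plan: [0,0,0.7,0,0,0,0.57,0,0,0.7,0,0,0,0.57,0,0,0.7,0,0,0,0.57,0,0,0,0,0,0,0.57]

```text
time: 6.35
tool_pos: [0.67, -0.1229, 0.1165]
ee_rot: [3.141, -0.002, 3.025]
wrist_force: [0.1, -0.7, -0.7]
width: 0.0402
```

```bash
python3 -c "
from g import *
where()
crop(snap('scene'),220,180,320,280,7,'lev6')"
```

```text
t 6.35 stand mm [107.63 112.23 116.49] yaw-stand 269.9801353791466 rpy [179.98  -0.1  173.31] F [ 0.09 -0.72 -0.67] w 40.17628094410808
```

View pics/lev6.png

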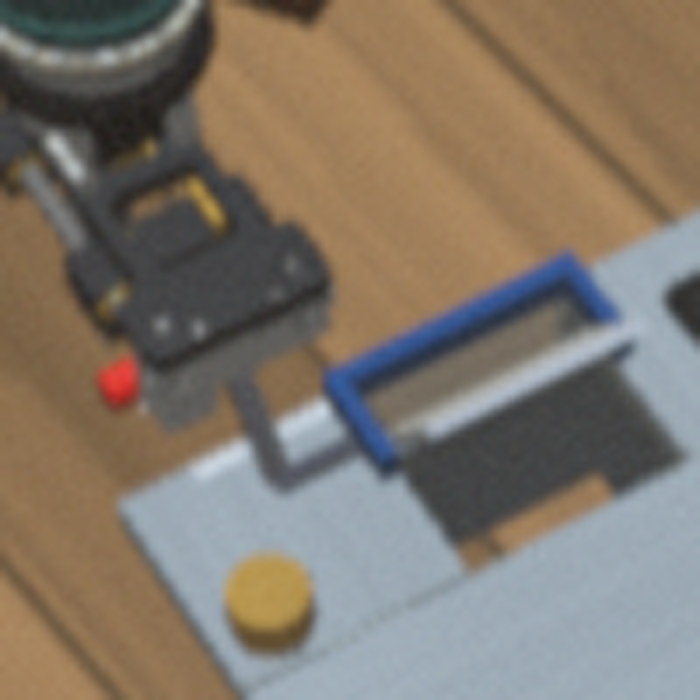

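The fingertip now hangs visibly below the bar. I'll close to 21 mm and push a little as a test.

arm_command:
  plan: [0,0,0,0,0,0,0.78,0,0,0,0,0,0,0.78,0,1,-0.5,0,0,0,0.78,0,1,-0.4,0,0,0,0.78]

```text
time: 6.9
tool_pos: [0.6726, -0.1057, 0.1292]
ee_rot: [-3.136, 0.001, 3.023]
wrist_force: [-3.6, -5.7, 6.3]
width: 0.0206
```

```bash
python3 -c "
from g import *
where()
crop(snap('scene'),220,180,320,280,7,'lev7')"
```

```text
t 6.9 stand mm [ 90.22 112.79 129.2 ] yaw-stand 269.8586369956938 rpy [-179.69    0.08  173.19] F [-3.64 -5.66  6.27] w 20.624608220343678
```

View pics/lev7.png

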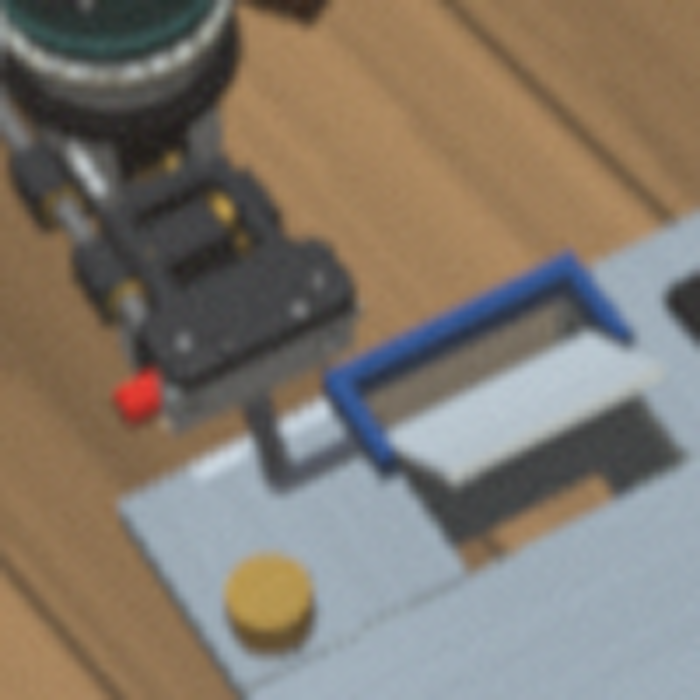

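The flap is moving. Carrying on to the stop.

arm_command:
  plan: [0,1,-0.4,0,0,0,0.78,0,1,-0.2,0,0,0,0.78,0,1,0.1,0,0,0,0.78,0,0.7,0.1,0,0,0,0.78,0,0.3,0,0,0,0,0.78,0,0,0,0,0,0,0.78]

```text
time: 7.7
tool_pos: [0.6776, -0.0657, 0.1308]
ee_rot: [-3.137, 0.001, 3.024]
wrist_force: [-0.4, -6.2, 3.9]
width: 0.0206
```

```bash
python3 -c "
from g import *
where()
crop(snap('scene'),220,180,320,280,7,'lev8')"
```

```text
t 7.7 stand mm [ 49.9  113.08 130.85] yaw-stand 269.90484623686774 rpy [-179.75    0.05  173.24] F [-0.39 -6.19  3.91] w 20.621346084244156
```

View pics/lev8.png

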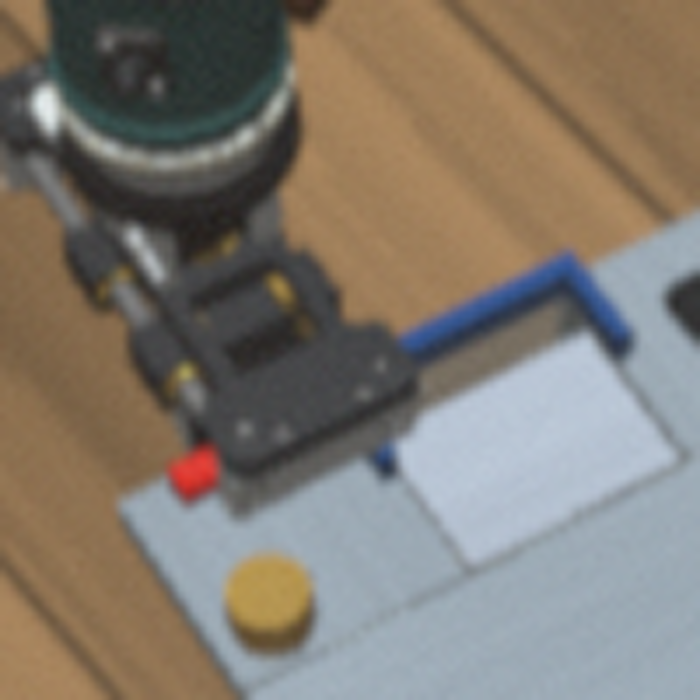

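arm_command:
  plan: [0,0.4,0,0,0,0,0.78,0,0,0,0,0,0,0.78]

```text
time: 8.0
tool_pos: [0.6776, -0.0655, 0.1309]
ee_rot: [-3.131, 0.001, 3.021]
wrist_force: [-1.4, -12.3, 3.1]
width: 0.0207
```

```bash
python3 -c "
from g import *
where()"
```

```text
t 8.0 stand mm [ 49.72 113.12 130.87] yaw-stand 269.74355182119604 rpy [-179.41    0.04  173.08] F [ -1.36 -12.31   3.08] w 20.672682040064668
```

At the stop (12 N, no more motion). Backing off, lifting, and turning 90°.

arm_command:
  plan: [0,-0.5,0,0,0,0,0.78,0,0,-3,0,0,0,0.78,0,0,-3,0,0,0,0.7,0,0,0,0,0,10,0.32,0,0,0,0,0,10,0.32,0,0,0,0,0,10,0.32,0,0,0,0,0,10,0.32,0,0,0,0,0,10,0.32]

```text
time: 9.0
tool_pos: [0.6769, -0.0629, 0.1888]
ee_rot: [-3.141, -0.004, 2.148]
wrist_force: [-0.7, 0.4, -0.4]
width: 0.0637
```

arm_command:
  plan: [0,0,0,0,0,10,0.32,0,0,0,0,0,10,0.32,0,0,0,0,0,10,0.32,0,0,0,0,0,10,0.32,0,0,0,0,0,0,0.32]

```text
time: 9.62
tool_pos: [0.6769, -0.0632, 0.189]
ee_rot: [-3.139, -0.002, 1.457]
wrist_force: [0.9, -0.5, -0.0]
width: 0.0637
```

```bash
python3 -c "
from g import *
delta((-131,-9.5,150),(-131,-9.5,110),yawrel=180)"
```

```text
t 9.62 stand mm [ 47.53 112.18 188.99] yaw-stand 180.15829393553616 rpy [-179.84   -0.1    83.49] F [ 0.86 -0.47 -0.05] w 63.71931815030578
rotvec deg [-0.16 -0.09  0.16]
(-131, -9.5, 150) -> world [576.81 128.2  150.  ] shift cm [ 17.85 -12.17   3.9 ]
(-131, -9.5, 110) -> world [576.81 128.2  110.  ] shift cm [ 0. -0.  4.]
```

arm_command:
  plan: [4.5,-3.1,0,0,0,0,0.32,4.5,-3.1,0,0,0,0,0.32,4.5,-3.1,1.3,0,0,0,0.32,4.4,-2.9,1.3,0,0,0,0.32,0,0,1.3,0,0,0,0.32,0,0,0,0,0,0,0.32]

```text
time: 10.38
tool_pos: [0.5761, 0.1275, 0.1497]
ee_rot: [-3.138, 0.001, 1.456]
wrist_force: [-0.4, -0.7, -0.1]
width: 0.0641
```

```bash
python3 -c "
from g import *
delta((-131,-9.5,120),yawrel=180)
crop(snap('scene'),260,190,390,320,6,'g1');crop(snap('top'),200,150,380,300,4,'g1t')"
```

```text
t 10.38 stand mm [-130.17  -10.11  149.71] yaw-stand 180.1097714997922 rpy [-179.81    0.05   83.44] F [-0.4  -0.72 -0.07] w 64.0692652988057
rotvec deg [-0.19  0.05  0.11]
(-131, -9.5, 120) -> world [576.81 128.2  120.  ] shift cm [0.08 0.06 2.97]
```

View pics/g1.png

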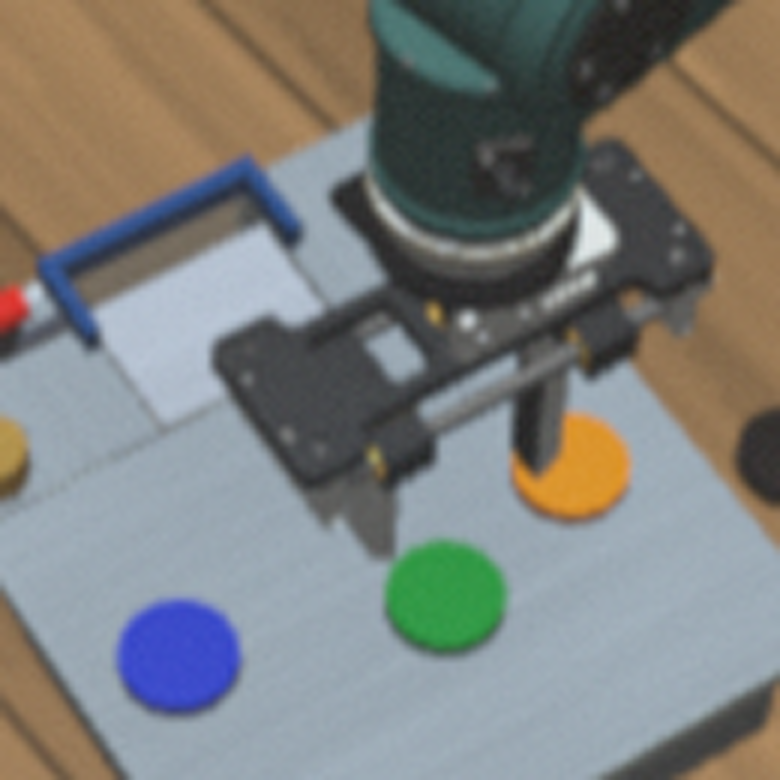

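View pics/g1t.png

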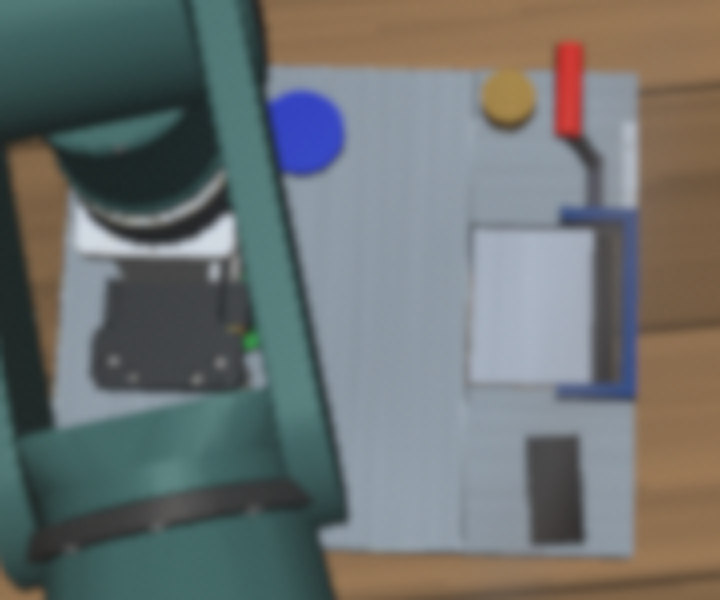

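```bash
python3 - <<'E'
from g import *
s=snap('scene')
for z in (142,150,158,166,174):
    print(z,[ (proj(s,w(-130+dx,-10+dy,z))[0]-[260,190])*6 for dy in (32,44,-32,-44) for dx in (-8,)])
E
```

```text
142 [array([389.72, 589.9 ]), array([364.07, 604.13]), array([524.2, 515.3]), array([549.  , 501.54])]
150 [array([390.17, 579.84]), array([364.4 , 594.11]), array([525.29, 505.03]), array([550.2 , 491.24])]
158 [array([390.63, 569.68]), array([364.73, 583.99]), array([526.38, 494.66]), array([551.4 , 480.83])]
166 [array([391.09, 559.42]), array([365.07, 573.78]), array([527.48, 484.19]), array([552.62, 470.33])]
174 [array([391.55, 549.07]), array([365.41, 563.46]), array([528.6 , 473.62]), array([553.85, 459.72])]
```

Blurry, but the fingertip corners at (390,555) and (540,475) put the tips about 17 mm above the reported TCP height. I'll come down beside the green disc in steps, watching the force.

arm_command:
  plan: [0,0,1.6,0,0,0,0.32,0,0,1.6,0,0,0,0.32,0,0,1.6,0,0,0,0.32,0,0,1,0,0,0,0.32,0,0,0,0,0,0,0.32]

```text
time: 11.15
tool_pos: [0.5762, 0.1274, 0.092]
ee_rot: [-3.139, 0.001, 1.454]
wrist_force: [0.5, 0.1, -0.0]
width: 0.0638
```

```bash
python3 -c "
from g import *
where()
crop(snap('scene'),280,220,380,320,7,'g2')"
```

```text
t 11.15 stand mm [-130.15  -10.04   92.01] yaw-stand 179.98686873218284 rpy [-179.85    0.03   83.32] F [ 0.54  0.12 -0.03] w 63.75123522010273
```

View pics/g2.png

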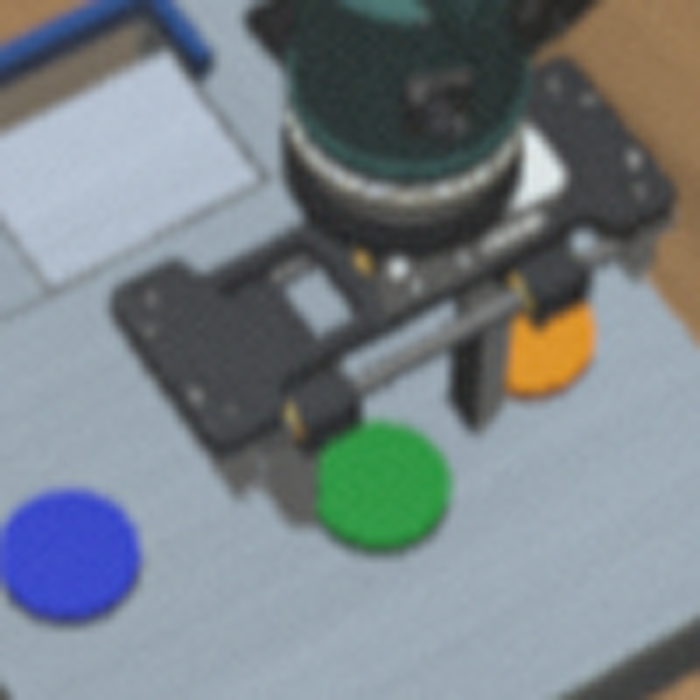

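arm_command:
  plan: [0,0,0.4,0,0,0,0.32,0,0,0.4,0,0,0,0.32,0,0,0,0,0,0,0.32]

```text
time: 11.58
tool_pos: [0.5769, 0.1275, 0.0853]
ee_rot: [-3.141, 0.0, 1.454]
wrist_force: [-0.3, 0.2, 0.8]
width: 0.064
```

arm_command:
  plan: [0,0,0.3,0,0,0,0.32,0,0,0,0,0,0,0.32]

```text
time: 11.82
tool_pos: [0.5769, 0.1275, 0.0823]
ee_rot: [-3.141, 0.0, 1.454]
wrist_force: [0.5, 0.5, 0.3]
width: 0.064
```

arm_command:
  plan: [0,0,0.2,0,0,0,0.32,0,0,0,0,0,0,0.32]

```text
time: 12.08
tool_pos: [0.5769, 0.1275, 0.0804]
ee_rot: [-3.141, -0.0, 1.454]
wrist_force: [0.4, 0.9, -0.4]
width: 0.0636
```

```bash
python3 -c "
from g import *
where()
crop(snap('scene'),280,220,380,320,7,'g3')"
```

```text
t 12.07 stand mm [-130.32   -9.3    80.37] yaw-stand 179.9823496404183 rpy [-179.98   -0.     83.32] F [ 0.39  0.88 -0.4 ] w 63.59156001023912
```

View pics/g3.png

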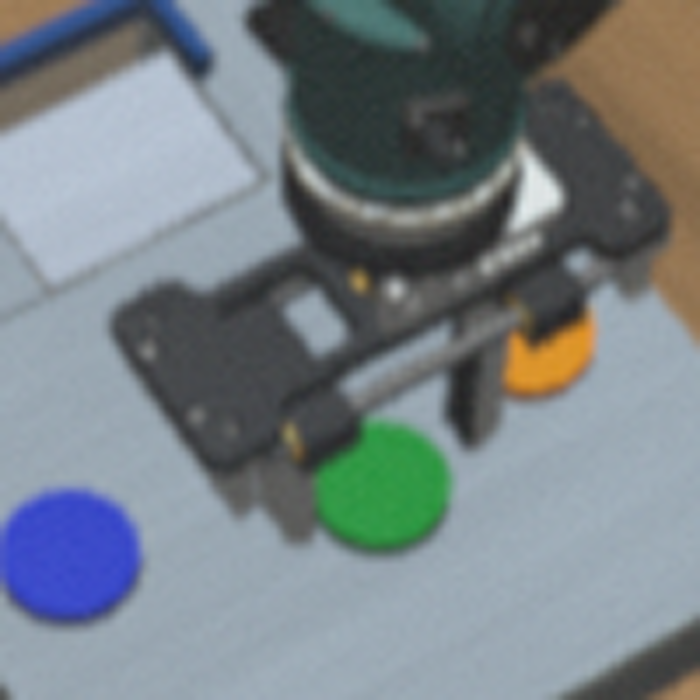

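```bash
python3 - <<'E'
from g import *
s=snap('scene')
for z in (80,88,95,99,103):
    print(z,[ (proj(s,w(-130+dx,-9.3+dy,z))[0]-[280,220])*7 for dy in (32,44,-32,-44) for dx in (-8,)])
E
```

```text
80 [array([309.06, 566.49]), array([280.19, 582.73]), array([460.55, 481.28]), array([488.49, 465.56])]
88 [array([309.54, 555.57]), array([280.54, 571.86]), array([461.71, 470.13]), array([489.78, 454.37])]
95 [array([309.97, 545.94]), array([280.85, 562.27]), array([462.74, 460.29]), array([490.92, 444.49])]
99 [array([310.21, 540.4 ]), array([281.02, 556.75]), array([463.33, 454.63]), array([491.58, 438.81])]
103 [array([310.46, 534.83]), array([281.2 , 551.21]), array([463.93, 448.94]), array([492.24, 433.1 ])]
```

The tips now project to z ≈ 97 mm, below the disc's top at 103. I'll close on it and check that the width stops at 50.

arm_command:
  plan: [0,0,0,0,0,0,0.6,0,0,0,0,0,0,0.6,0,0,0,0,0,0,0.6]

```text
time: 12.55
tool_pos: [0.5771, 0.1276, 0.0806]
ee_rot: [3.141, -0.0, 1.454]
wrist_force: [-0.2, -0.3, 0.5]
width: 0.0385
```

```bash
python3 -c "
from g import *
delta((40,0,80.4),yawrel=180)
crop(snap('scene'),280,220,380,320,7,'g4')"
```

```text
t 12.55 stand mm [-130.39   -9.16   80.63] yaw-stand 179.98394342416825 rpy [179.99  -0.01  83.32] F [-0.17 -0.28  0.53] w 38.476974335877486
rotvec deg [ 0.01 -0.01 -0.02]
(40, 0, 80.4) -> world [566.4  -42.74  80.4 ] shift cm [-17.04   0.92   0.02]
```

View pics/g4.png

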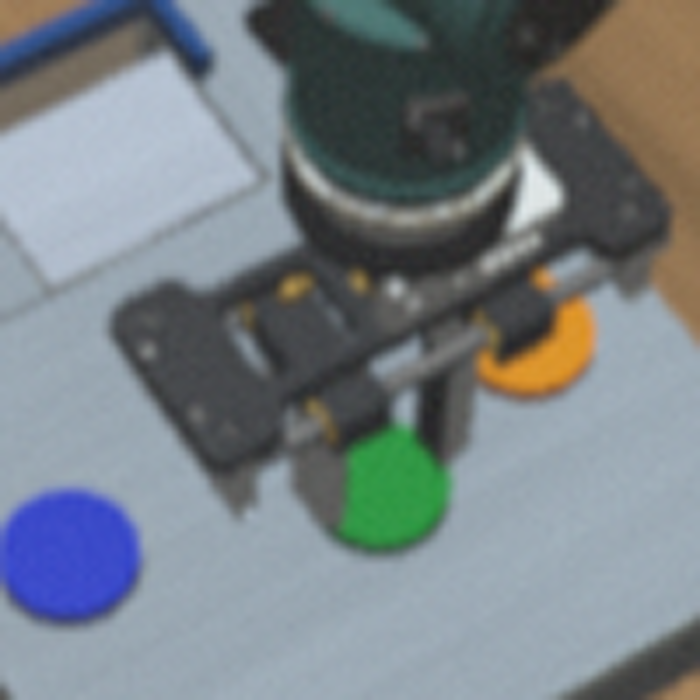

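Width 38.5 mm means the fingers closed above the disc, so the tips are still over 103 mm. Opening and going lower in small steps.

arm_command:
  plan: [0,0,0,0,0,0,0.32,0,0,0,0,0,0,0.32,0,0,0.3,0,0,0,0.32,0,0,0.3,0,0,0,0.32,0,0,0,0,0,0,0.32]

```text
time: 13.22
tool_pos: [0.5767, 0.1275, 0.074]
ee_rot: [-3.141, 0.0, 1.454]
wrist_force: [-0.2, -0.1, -0.6]
width: 0.0643
```

arm_command:
  plan: [0,0,0.2,0,0,0,0.32,0,0,0,0,0,0,0.32]

```text
time: 13.48
tool_pos: [0.5771, 0.1276, 0.0726]
ee_rot: [3.142, -0.0, 1.454]
wrist_force: [-0.5, -0.1, -0.5]
width: 0.0642
```

arm_command:
  plan: [0,0,0.2,0,0,0,0.32,0,0,0,0,0,0,0.32]

```text
time: 13.72
tool_pos: [0.5772, 0.1276, 0.0724]
ee_rot: [3.141, -0.0, 1.454]
wrist_force: [-1.6, 0.7, 5.4]
width: 0.0641
```

```bash
python3 -c "
from g import *
where()
crop(snap('scene'),280,220,380,320,7,'g5')"
```

```text
t 13.72 stand mm [-130.43   -9.01   72.37] yaw-stand 179.98823866496403 rpy [179.94  -0.02  83.32] F [-1.63  0.75  5.35] w 64.05957265752639
```

View pics/g5.png

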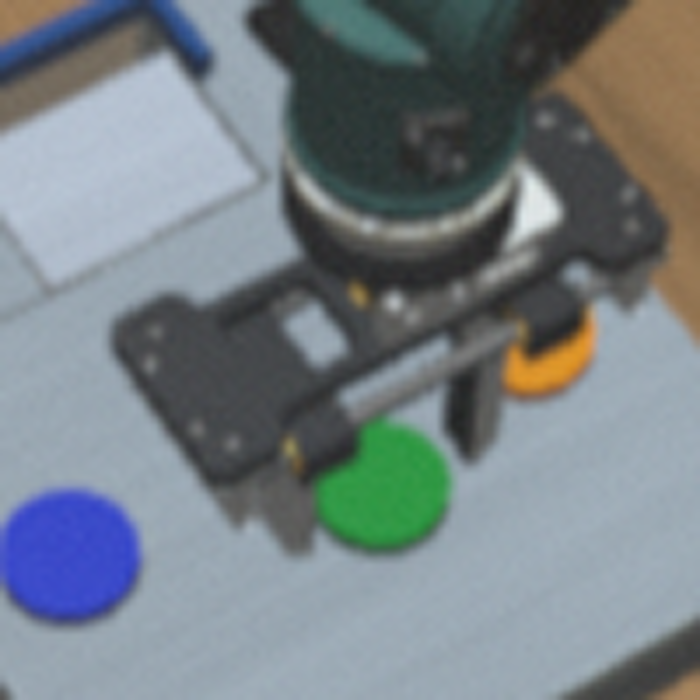

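Contact with the slab at TCP 72.4, so the real tips are about 22.6 mm above the reported TCP. Raising 3 mm and gripping.

arm_command:
  plan: [0,0,-0.3,0,0,0,0.32,0,0,0,0,0,0,0.6,0,0,0,0,0,0,0.6,0,0,0,0,0,0,0.6]

```text
time: 14.28
tool_pos: [0.577, 0.1275, 0.0733]
ee_rot: [-3.141, 0.0, 1.454]
wrist_force: [0.9, -0.0, -0.1]
width: 0.0491
```

```bash
python3 -c "
from g import *
delta((41,0,74.5),yawrel=180)
crop(snap('scene'),280,220,380,320,7,'g6')"
```

```text
t 14.28 stand mm [-130.33   -9.24   73.28] yaw-stand 179.983898036801 rpy [-179.98    0.     83.32] F [ 0.93 -0.03 -0.1 ] w 49.081170441144465
rotvec deg [-0.02  0.   -0.02]
(41, 0, 74.5) -> world [566.28 -43.74  74.5 ] shift cm [-17.13   0.92  -0.12]
```

View pics/g6.png

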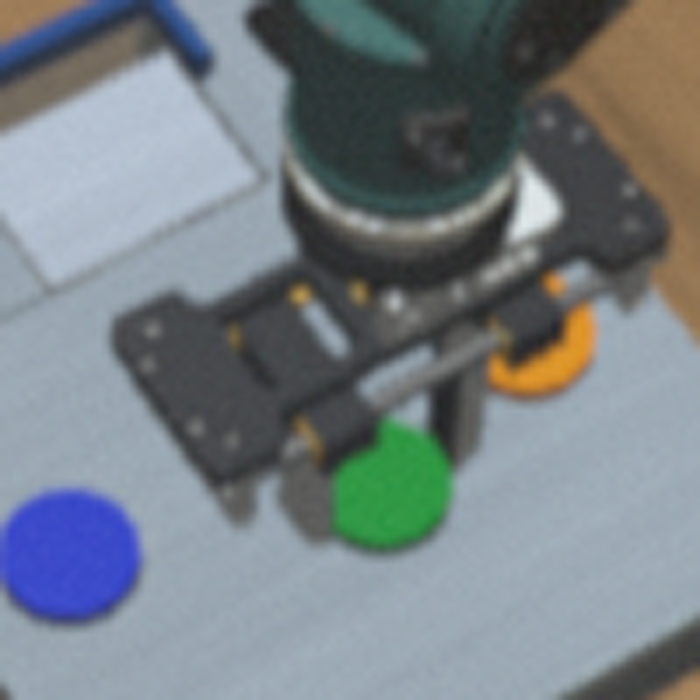

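Width is 49, so the disc is held at its diameter. Sliding it along the slab.

arm_command:
  plan: [-1.5,0.2,-0.05,0,0,0,0.6,-2,0.2,0,0,0,0,0.6,-2,0.2,0,0,0,0,0.6,-2,0.2,0,0,0,0,0.6,-2,0.1,0,0,0,0,0.6,0,0,0,0,0,0,0.6]

```text
time: 15.08
tool_pos: [0.5749, 0.0303, 0.0741]
ee_rot: [3.142, -0.0, 1.451]
wrist_force: [-0.4, 0.5, -0.6]
width: 0.0493
```

```bash
python3 -c "
from g import *
delta((41,0,74),yawrel=180)"
```

```text
t 15.07 stand mm [-33.56  -0.06  74.13] yaw-stand 179.83033053683477 rpy [180.    -0.    83.16] F [-0.42  0.51 -0.59] w 49.284432606149494
rotvec deg [ 0.   -0.   -0.17]
(41, 0, 74) -> world [566.28 -43.74  74.  ] shift cm [-7.46  0.01  0.01]
```

arm_command:
  plan: [-2,0,0,0,0,0,0.6,-2,0,0,0,0,0,0.6,-2,0,0,0,0,0,0.6,-1.3,0,0,0,0,0,0.6,0,0,0,0,0,0,0.6]

```text
time: 15.7
tool_pos: [0.5663, -0.0415, 0.074]
ee_rot: [3.142, -0.0, 1.452]
wrist_force: [0.3, -0.7, -0.1]
width: 0.0489
```

```bash
python3 -c "
from g import *
where()
crop(snap('scene'),230,180,380,300,5,'g7');crop(snap('top'),250,150,400,270,5,'g7t')"
```

```text
t 15.7 stand mm [38.73 -0.2  74.04] yaw-stand 179.87938419639391 rpy [180.    -0.02  83.21] F [ 0.3  -0.66 -0.15] w 48.87115332730728
```

View pics/g7.png

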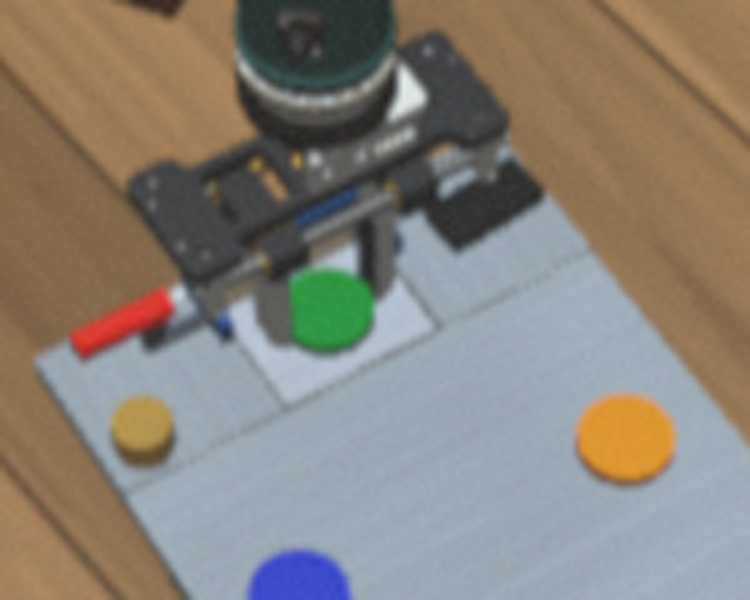

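View pics/g7t.png

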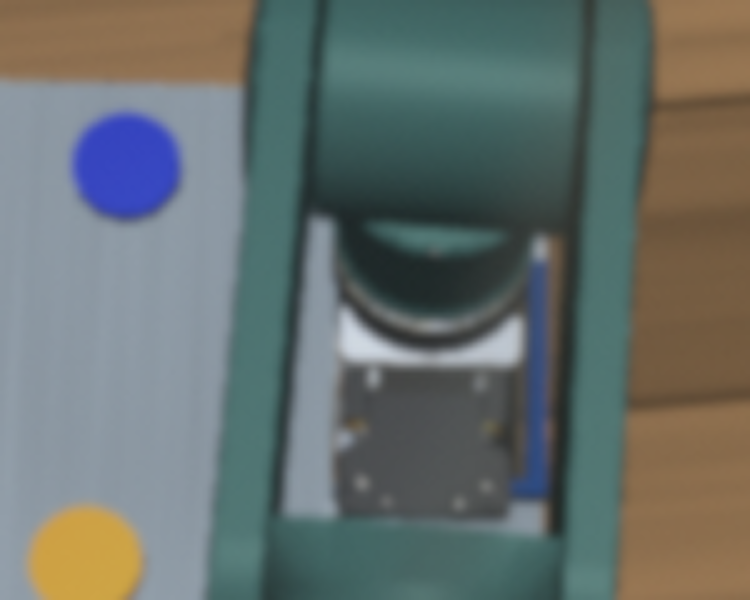

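```bash
python3 - <<'E'
from g import *
s=snap('scene'); c=(np.array([331,311])+.5)/5-.5+[230,180]
W=unproj(s,c,.101)[0]; cc,n=np.cos(p[2]),np.sin(p[2]); d=W[:2]-p[:2]; print((cc*d[0]+n*d[1])*1000,(-n*d[0]+cc*d[1])*1000)
E
```

```text
35.58981752187487 -2.313584987586696
```

arm_command:
  plan: [0,0,0,0,0,0,0.34,0,0,0,0,0,0,0.34,0,0,-2,0,0,0,0.34,0,0,-5,0,0,0,0.34,0,0,-5,0,0,0,0.34,0,0,0,0,0,-10,0.57,0,0,0,0,0,-10,0.57,0,0,0,0,0,-10,0.57]

```text
time: 16.85
tool_pos: [0.5666, -0.04, 0.1944]
ee_rot: [3.141, 0.0, 1.984]
wrist_force: [-0.6, 0.3, -0.6]
width: 0.041
```

arm_command:
  plan: [0,0,0,0,0,-10,0.57,0,0,0,0,0,-10,0.57,0,0,0,0,0,-10,0.57,0,0,0,0,0,-10,0.57,0,0,0,0,0,-10,0.57,0,0,0,0,0,-10,0.57,0,0,0,0,0,0,0.57]

```text
time: 17.73
tool_pos: [0.5665, -0.0401, 0.1942]
ee_rot: [3.141, 0.0, 3.023]
wrist_force: [0.5, 0.5, 0.1]
width: 0.0403
```

```bash
python3 -c "
from g import *
delta((53,112,175),(53,112,129),yawrel=270)
crop(snap('scene'),220,180,350,290,6,'g8')"
```

```text
t 17.73 stand mm [ 37.38  -0.18 194.16] yaw-stand 269.89368306766886 rpy [179.99   0.01 173.23] F [0.49 0.47 0.13] w 40.262566562399535
rotvec deg [ 0.01  0.01 -0.11]
(53, 112, 175) -> world [676.13 -68.66 175.  ] shift cm [-11.22  -1.56   1.92]
(53, 112, 129) -> world [676.13 -68.66 129.  ] shift cm [ 0.  -0.   4.6]
```

View pics/g8.png

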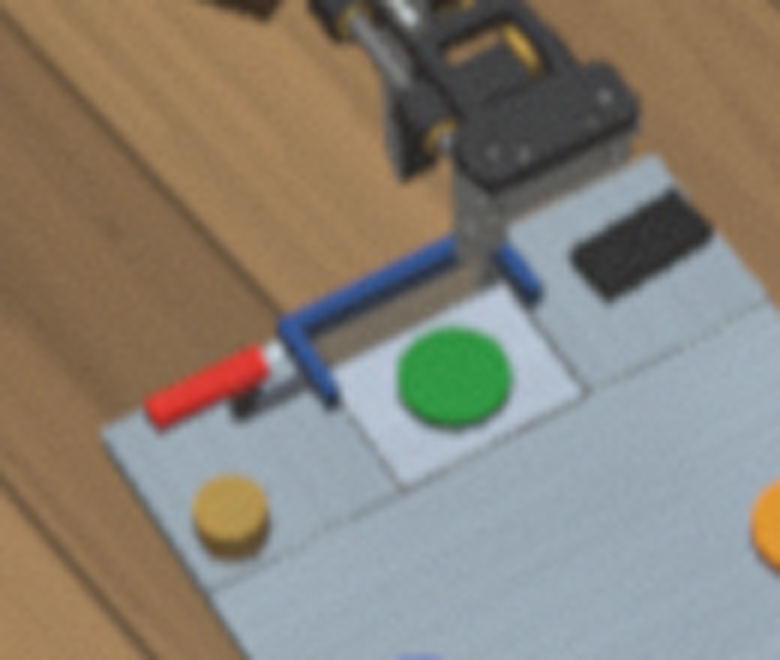

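Green lies in the middle of the flap. Going to the lever, lower this time (tips about 12 mm below the bar's axis).

arm_command:
  plan: [-3.7,-0.5,0,0,0,0,0.57,-3.7,-0.5,0.9,0,0,0,0.57,-3.8,-0.5,1,0,0,0,0.57,0,0,0,0,0,0,0.57,0,0,2,0,0,0,0.57,0,0,2,0,0,0,0.57,0,0,1.8,0,0,0,0.57,0,0,0,0,0,0,0.78]

```text
time: 18.77
tool_pos: [0.6744, -0.0678, 0.1154]
ee_rot: [3.141, -0.004, 3.025]
wrist_force: [-0.7, 0.5, 0.2]
width: 0.0336
```

```bash
python3 -c "
from g import *
where()
crop(snap('scene'),220,180,350,290,6,'g9')"
```

```text
t 18.77 stand mm [ 52.37 110.18 115.4 ] yaw-stand 269.9569035637868 rpy [179.98  -0.2  173.29] F [-0.67  0.54  0.24] w 33.648989898852
```

View pics/g9.png

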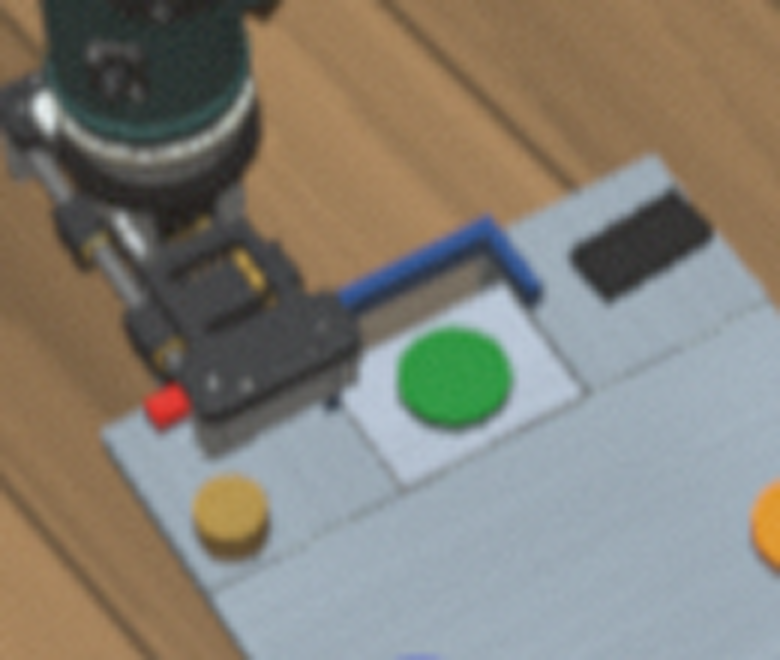

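arm_command:
  plan: [0,0,0,0,0,0,0.78,0,-1,-0.2,0,0,0,0.78,0,-1,-0.1,0,0,0,0.78,0,-1,0.1,0,0,0,0.78,0,-1,0.3,0,0,0,0.78,0,-1,0.4,0,0,0,0.78,0,-1,0.7,0,0,0,0.78,0,-0.5,0.5,0,0,0,0.78]

```text
time: 19.82
tool_pos: [0.6678, -0.1333, 0.0988]
ee_rot: [3.14, -0.002, 3.024]
wrist_force: [-0.1, 7.8, 6.9]
width: 0.0208
```

arm_command:
  plan: [0,0,0,0,0,0,0.78,0,0,0,0,0,0,0.78]

```text
time: 20.08
tool_pos: [0.6677, -0.1331, 0.099]
ee_rot: [-3.141, -0.002, 3.025]
wrist_force: [-0.1, 0.8, -0.7]
width: 0.0208
```

```bash
python3 -c "
from g import *
where()
crop(snap('scene'),220,180,350,290,6,'g10')"
```

```text
t 20.07 stand mm [118.02 111.11  98.97] yaw-stand 269.9815660656209 rpy [-179.95   -0.12  173.32] F [-0.14  0.8  -0.72] w 20.79225538191454
```

View pics/g10.png

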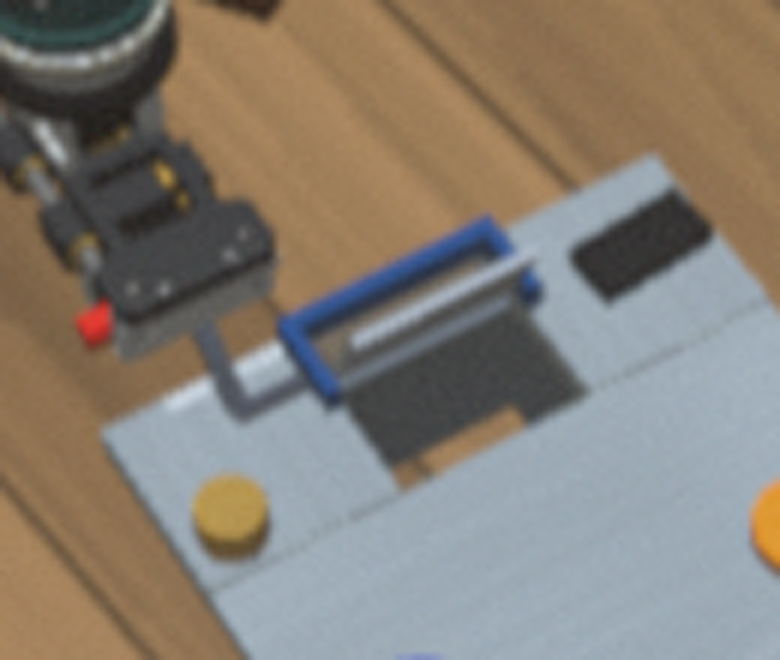

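Fully tipped, and no green is visible on the flap or slab. Checking the slot from the top view.

```bash
python3 -c "
from g import *
crop(snap('top'),300,150,400,240,7,'g11t')"
```

```text
(no output)
```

View pics/g11t.png

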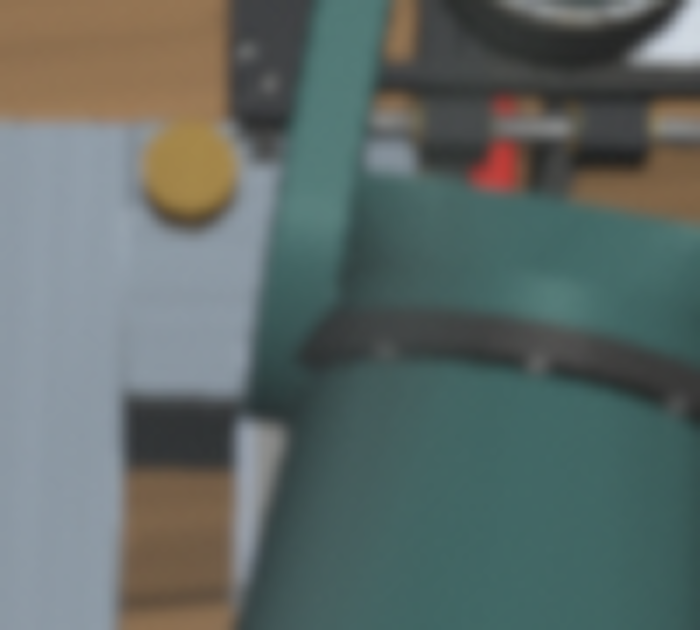

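Blocked by the arm. Lowering the flap, watching the force, then checking the slot once the arm is away.

arm_command:
  plan: [0,1,-0.8,0,0,0,0.78,0,1,-0.6,0,0,0,0.78,0,1,-0.4,0,0,0,0.78,0,1,-0.2,0,0,0,0.78,0,1,0,0,0,0,0.78,0,1,0.2,0,0,0,0.78,0,1,0.2,0,0,0,0.78,0,0,0,0,0,0,0.78]

```text
time: 21.18
tool_pos: [0.676, -0.0659, 0.1159]
ee_rot: [-3.135, -0.001, 3.024]
wrist_force: [-0.9, -8.3, 2.8]
width: 0.0212
```

```bash
python3 -c "
from g import *
where()
crop(snap('scene'),220,180,350,290,6,'g12')"
```

```text
t 21.18 stand mm [ 50.27 111.51 115.9 ] yaw-stand 269.9109912874189 rpy [-179.65   -0.04  173.25] F [-0.9  -8.27  2.8 ] w 21.203917188572234
```

View pics/g12.png

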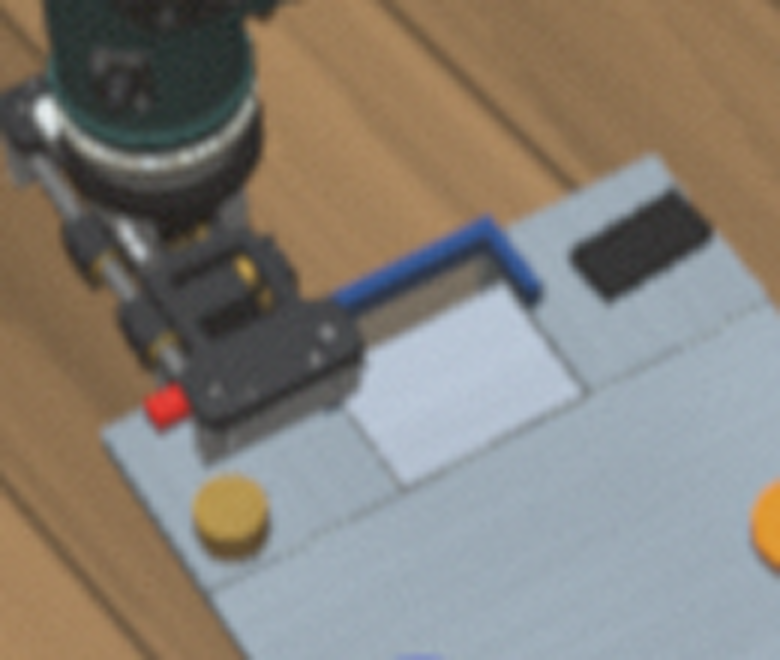

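The flap is flat again and empty. Now to the amber disc.

arm_command:
  plan: [0,-0.4,0,0,0,0,0.78,0,0,-3,0,0,0,0.78,0,0,-4,0,0,0,0.7,0,0,0,0,0,10,0.32,0,0,0,0,0,10,0.32,0,0,0,0,0,10,0.32,0,0,0,0,0,10,0.32,0,0,0,0,0,10,0.32]

```text
time: 22.22
tool_pos: [0.6757, -0.0656, 0.1846]
ee_rot: [-3.141, -0.004, 2.148]
wrist_force: [-0.3, -0.6, -0.8]
width: 0.0638
```

arm_command:
  plan: [0,0,0,0,0,10,0.32,0,0,0,0,0,10,0.32,0,0,0,0,0,10,0.32,0,0,0,0,0,10,0.32,0,0,0,0,0,0,0.32]

```text
time: 22.85
tool_pos: [0.6757, -0.0659, 0.1848]
ee_rot: [-3.139, -0.002, 1.457]
wrist_force: [0.8, -0.8, -0.2]
width: 0.0636
```

```bash
python3 -c "
from g import *
delta((-107,-87.5,110),(-107,-87.5,74),yawrel=180)"
```

```text
t 22.85 stand mm [ 50.35 111.29 184.77] yaw-stand 180.1704883347794 rpy [-179.87   -0.1    83.5 ] F [ 0.81 -0.83 -0.24] w 63.609916005756965
rotvec deg [-0.13 -0.1   0.17]
(-107, -87.5, 110) -> world [496.56 113.42 110.  ] shift cm [ 15.74 -19.88   7.48]
(-107, -87.5, 74) -> world [496.56 113.42  74.  ] shift cm [ 0.  -0.   3.6]
```

arm_command:
  plan: [3.1,-4,0,0,0,0,0.32,3.1,-4,0,0,0,0,0.32,3.2,-4,0,0,0,0,0.32,3.2,-4,2,0,0,0,0.32,3.2,-3.9,3,0,0,0,0.32,0,0,2.4,0,0,0,0.32,0,0,0,0,0,0,0.32]

```text
time: 23.72
tool_pos: [0.4944, 0.1136, 0.1097]
ee_rot: [-3.136, 0.0, 1.458]
wrist_force: [0.2, -0.4, -0.3]
width: 0.0637
```

```bash
python3 -c "
from g import *
delta((-107,-87.5,74),yawrel=180)
crop(snap('scene'),270,180,400,290,6,'a1');crop(snap('top'),300,150,400,240,7,'a1t')"
```

```text
t 23.73 stand mm [-106.89  -89.66  109.68] yaw-stand 180.20334481162098 rpy [-179.7     0.02   83.54] F [ 0.22 -0.42 -0.27] w 63.73999131637176
rotvec deg [-0.3   0.02  0.2 ]
(-107, -87.5, 74) -> world [496.56 113.42  74.  ] shift cm [0.01 0.22 3.57]
```

View pics/a1.png

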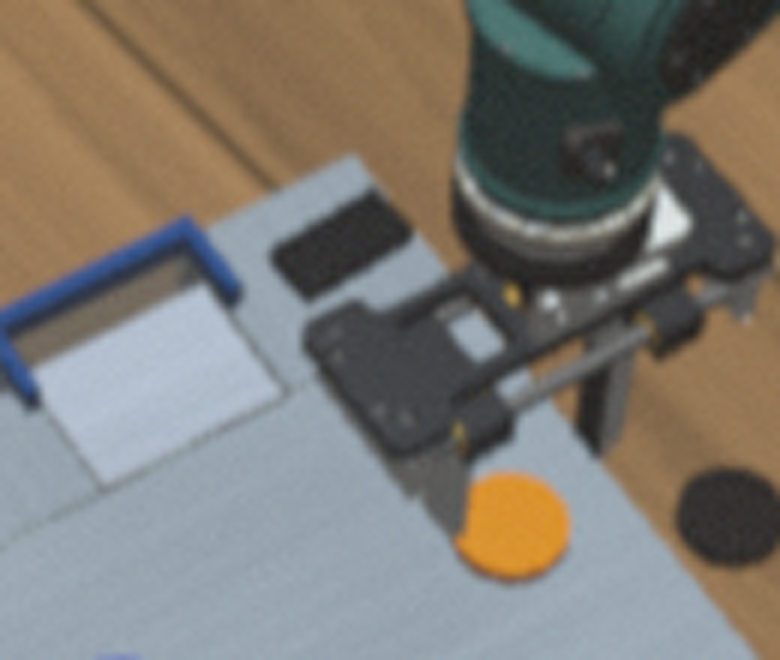

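View pics/a1t.png

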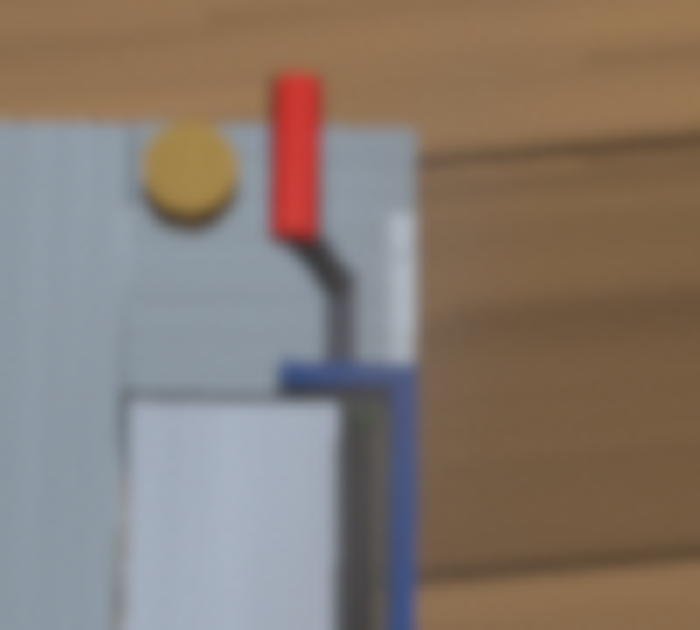

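A green tint at (365,415) in the slot: the green disc has rolled to the channel's +y end. Descending around the amber disc.

arm_command:
  plan: [0,0.2,0,0,0,0,0.32,0,0,1.4,0,0,0,0.32,0,0,1.4,0,0,0,0.32,0,0,0.6,0,0,0,0.32,0,0,0,0,0,0,0.32]

```text
time: 24.45
tool_pos: [0.4981, 0.1124, 0.0769]
ee_rot: [-3.139, 0.0, 1.454]
wrist_force: [-0.2, -0.1, 0.5]
width: 0.064
```

```bash
python3 -c "
from g import *
delta((-107,-87.5,74),yawrel=180)
crop(snap('scene'),290,200,390,290,7,'a2')"
```

```text
t 24.45 stand mm [-106.2   -85.89   76.95] yaw-stand 179.98139952822993 rpy [-179.88    0.02   83.32] F [-0.24 -0.09  0.52] w 63.97446490938577
rotvec deg [-0.12  0.02 -0.02]
(-107, -87.5, 74) -> world [496.56 113.42  74.  ] shift cm [ 0.08 -0.16  0.29]
```

View pics/a2.png

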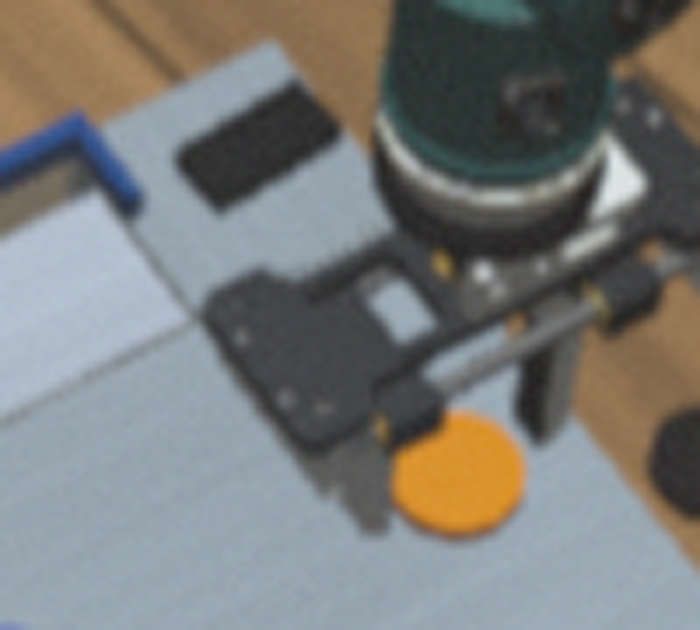

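arm_command:
  plan: [0.1,-0.1,0.3,0,0,0,0.32,0,0,0,0,0,0,0.32,0,0,0,0,0,0,0.6,0,0,0,0,0,0,0.6,0,0,0,0,0,0,0.6]

```text
time: 25.12
tool_pos: [0.498, 0.1137, 0.0753]
ee_rot: [3.141, -0.0, 1.454]
wrist_force: [-0.4, -0.3, 0.2]
width: 0.0489
```

```bash
python3 -c "
from g import *
delta((41,0,74),yawrel=180)"
```

```text
t 25.12 stand mm [-107.43  -86.06   75.31] yaw-stand 179.9862624694782 rpy [179.98  -0.01  83.32] F [-0.38 -0.32  0.23] w 48.922886272343604
rotvec deg [ 0.02 -0.01 -0.01]
(41, 0, 74) -> world [566.28 -43.74  74.  ] shift cm [-14.84   8.61   0.13]
```

Width 48.9, so amber is gripped. Sliding it: mostly across first, then onto the flap.

arm_command:
  plan: [-1,1.6,0,0,0,0,0.6,-1.5,1.8,0,0,0,0,0.6,-1.5,1.8,0,0,0,0,0.6,-1.5,1.8,0,0,0,0,0.6,-1.5,1.6,0,0,0,0,0.6,0,0,0,0,0,0,0.6]

```text
time: 25.88
tool_pos: [0.5773, 0.0316, 0.0753]
ee_rot: [3.139, 0.002, 1.452]
wrist_force: [1.0, -1.1, 3.0]
width: 0.0486
```

```bash
python3 -c "
from g import *
delta((42,0,74),yawrel=180)"
```

```text
t 25.88 stand mm [-35.08   2.17  75.33] yaw-stand 179.8426394482083 rpy [179.84   0.09  83.18] F [ 1.   -1.05  2.99] w 48.6003588580298
rotvec deg [ 0.16  0.09 -0.16]
(42, 0, 74) -> world [566.17 -44.73  74.  ] shift cm [-7.71 -0.22  0.13]
```

arm_command:
  plan: [-2,-0.1,0,0,0,0,0.6,-2,0,0,0,0,0,0.6,-2,-0.1,0,0,0,0,0.6,-1.6,0,0,0,0,0,0.6,0,0,0,0,0,0,0.6]

```text
time: 26.5
tool_pos: [0.5635, -0.0428, 0.0744]
ee_rot: [-3.14, 0.001, 1.452]
wrist_force: [1.2, 0.5, -1.0]
width: 0.0487
```

```bash
python3 -c "
from g import *
where()
crop(snap('scene'),230,180,380,300,5,'a3')"
```

```text
t 26.5 stand mm [40.44 -2.87 74.4 ] yaw-stand 179.84498527313264 rpy [-179.92    0.03   83.18] F [ 1.24  0.48 -1.04] w 48.65422298635753
```

View pics/a3.png

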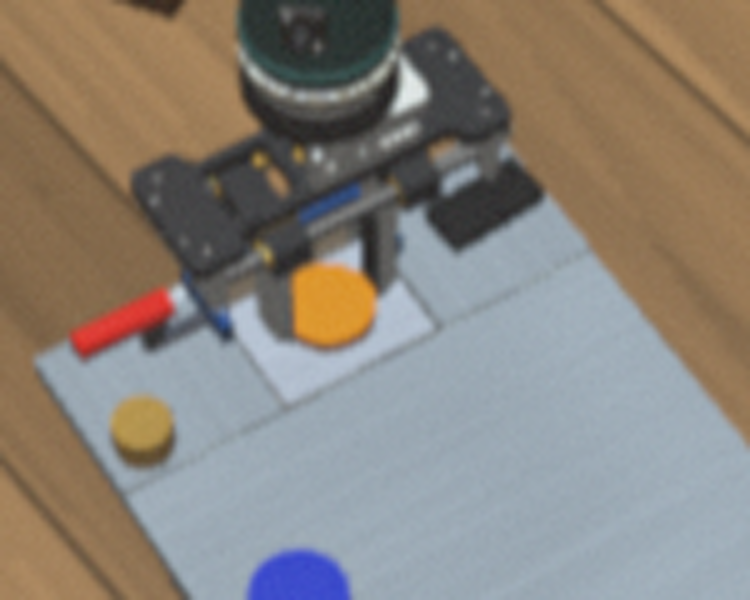

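Amber is on the flap. Releasing, lifting, turning to the lever.

arm_command:
  plan: [0,0,0,0,0,0,0.34,0,0,0,0,0,0,0.34,0,0,-2,0,0,0,0.34,0,0,-5,0,0,0,0.34,0,0,-5,0,0,0,0.34,0,0,0,0,0,-10,0.57,0,0,0,0,0,-10,0.57,0,0,0,0,0,-10,0.57]

```text
time: 27.55
tool_pos: [0.5645, -0.0406, 0.1953]
ee_rot: [3.141, 0.0, 1.985]
wrist_force: [-0.0, -0.5, -0.1]
width: 0.0408
```

arm_command:
  plan: [0,0,0,0,0,-10,0.57,0,0,0,0,0,-10,0.57,0,0,0,0,0,-10,0.57,0,0,0,0,0,-10,0.57,0,0,0,0,0,-10,0.57,0,0,0,0,0,-10,0.57,0,0,0,0,0,0,0.57]

```text
time: 28.42
tool_pos: [0.5644, -0.0407, 0.1951]
ee_rot: [3.141, 0.0, 3.024]
wrist_force: [-0.4, 0.9, 0.3]
width: 0.0402
```

```bash
python3 -c "
from g import *
delta((52.5,112,175),(52.5,112,116),yawrel=270)
crop(snap('scene'),220,180,350,290,6,'a4')"
```

```text
t 28.43 stand mm [ 38.17  -2.21 195.07] yaw-stand 269.9122209383033 rpy [179.99   0.   173.25] F [-0.45  0.93  0.33] w 40.204611891016405
rotvec deg [ 0.01  0.   -0.09]
(52.5, 112, 175) -> world [676.19 -68.16 175.  ] shift cm [-11.42  -1.43   2.01]
(52.5, 112, 116) -> world [676.19 -68.16 116.  ] shift cm [ 0.  -0.   5.9]
```

View pics/a4.png

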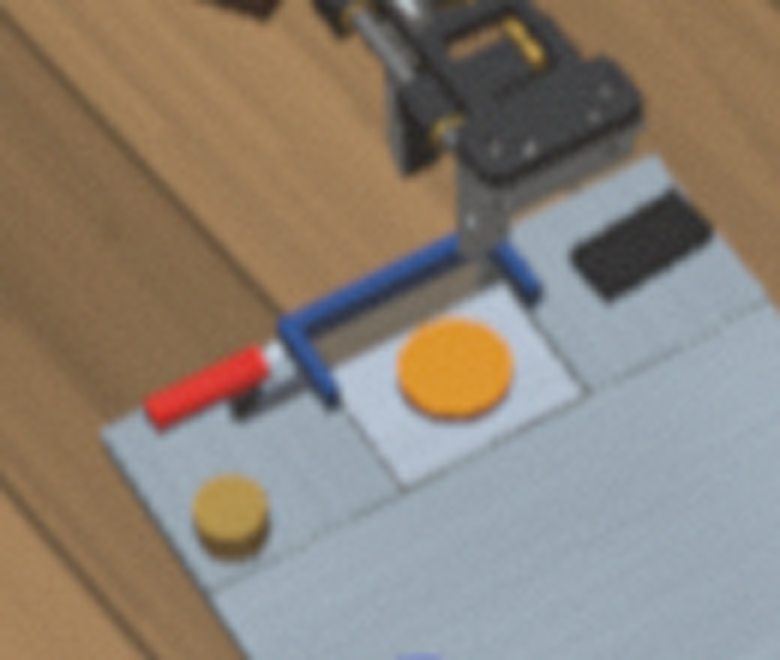

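arm_command:
  plan: [-3.8,-0.5,0,0,0,0,0.57,-3.8,-0.5,1,0,0,0,0.57,-3.8,-0.4,1,0,0,0,0.57,0,0,0,0,0,0,0.57,0,0,2,0,0,0,0.57,0,0,2,0,0,0,0.57,0,0,1.8,0,0,0,0.57,0,0,0,0,0,0,0.78]

```text
time: 29.48
tool_pos: [0.6744, -0.0678, 0.1154]
ee_rot: [3.141, -0.004, 3.025]
wrist_force: [-0.3, -0.6, -0.2]
width: 0.0334
```

```bash
python3 -c "
from g import *
where()
crop(snap('scene'),220,180,350,290,6,'a5')"
```

```text
t 29.48 stand mm [ 52.38 110.17 115.39] yaw-stand 269.95812426198705 rpy [179.98  -0.2  173.29] F [-0.32 -0.62 -0.21] w 33.40616730185224
```

View pics/a5.png

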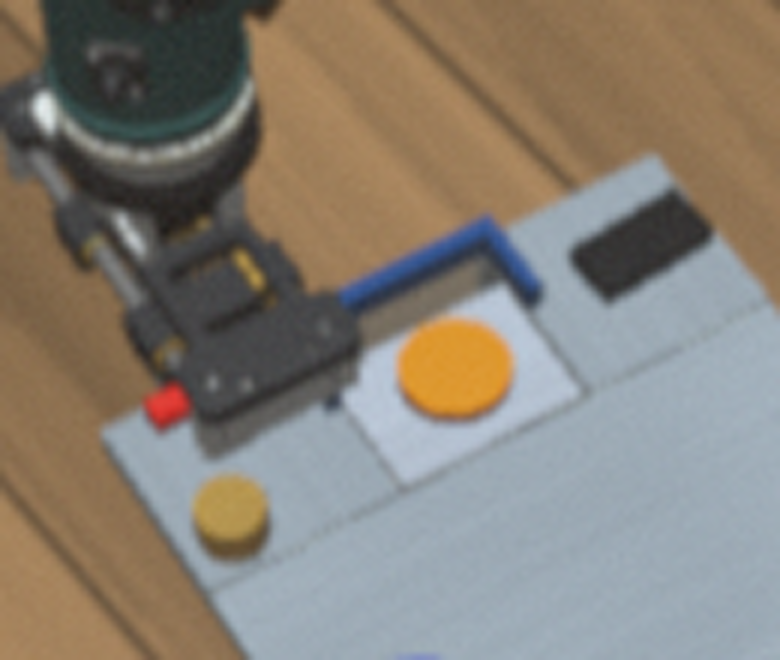

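The same position as last time. Tipping.

arm_command:
  plan: [0,0,0,0,0,0,0.78,0,-1,-0.2,0,0,0,0.78,0,-1,-0.1,0,0,0,0.78,0,-1,0.1,0,0,0,0.78,0,-1,0.3,0,0,0,0.78,0,-1,0.4,0,0,0,0.78,0,-1,0.7,0,0,0,0.78,0,-0.5,0.5,0,0,0,0.78]

```text
time: 30.52
tool_pos: [0.6678, -0.1334, 0.0988]
ee_rot: [3.14, -0.002, 3.024]
wrist_force: [0.6, 7.5, 6.4]
width: 0.021
```

arm_command:
  plan: [0,0,0,0,0,0,0.78,0,0,0,0,0,0,0.78]

```text
time: 30.78
tool_pos: [0.6677, -0.1331, 0.099]
ee_rot: [-3.141, -0.002, 3.025]
wrist_force: [-0.1, -0.1, -0.7]
width: 0.0205
```

```bash
python3 -c "
from g import *
where()
crop(snap('scene'),220,180,350,290,6,'a6')"
```

```text
t 30.77 stand mm [117.99 111.15  99.01] yaw-stand 269.98443696686974 rpy [-179.96   -0.12  173.32] F [-0.12 -0.12 -0.72] w 20.46112380972908
```

View pics/a6.png

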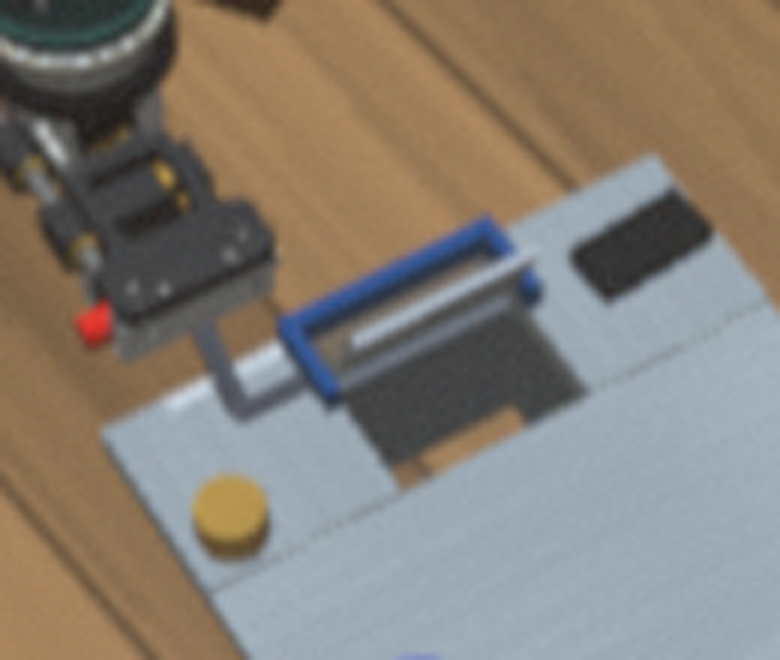

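The amber disc has dropped. Lowering the flap.

arm_command:
  plan: [0,1,-0.8,0,0,0,0.78,0,1,-0.6,0,0,0,0.78,0,1,-0.4,0,0,0,0.78,0,1,-0.2,0,0,0,0.78,0,1,0,0,0,0,0.78,0,1,0.2,0,0,0,0.78,0,1.1,0.2,0,0,0,0.78,0,0,0,0,0,0,0.78]

```text
time: 31.82
tool_pos: [0.676, -0.0659, 0.116]
ee_rot: [-3.134, -0.001, 3.023]
wrist_force: [-1.8, -10.2, 3.6]
width: 0.0207
```

```bash
python3 -c "
from g import *
where()"
```

```text
t 31.82 stand mm [ 50.26 111.56 115.99] yaw-stand 269.8768536659896 rpy [-179.55   -0.04  173.21] F [ -1.82 -10.18   3.6 ] w 20.714349689428936
```

arm_command:
  plan: [0,-0.5,0,0,0,0,0.72,0,0,-3,0,0,0,0.72,0,0,-4,0,0,0,0.57,0,0,-4,0,0,0,0.57,4,4,0,0,0,0,0.57,4,4,0,0,0,0,0.57,4,4,0,0,0,0,0.57,4,4,0,0,0,0,0.57]

```text
time: 32.83
tool_pos: [0.5337, 0.1129, 0.2249]
ee_rot: [3.14, -0.003, 3.026]
wrist_force: [-0.2, 0.7, -0.0]
width: 0.0402
```

arm_command:
  plan: [4,4,0,0,0,0,0.57,4,4,0,0,0,0,0.57,4,4,0,0,0,0,0.57,4,4,0,0,0,0,0.57,4,4,0,0,0,0,0.57,4,4,0,0,0,0,0.57,0,0,0,0,0,0,0.57]

```text
time: 33.7
tool_pos: [0.3215, 0.3794, 0.2251]
ee_rot: [3.141, -0.003, 3.033]
wrist_force: [0.9, 0.6, 1.0]
width: 0.04
```

```bash
python3 -c "
from g import *
where()
snap('scene','e1');t=snap('top','e1t0');crop(t,300,150,400,240,7,'e1t')"
```

```text
t 33.7 stand mm [-350.88 -292.26  225.05] yaw-stand 270.43633161062195 rpy [179.99  -0.2  173.77] F [0.89 0.58 0.95] w 40.00251807869387
```

View pics/e1.png

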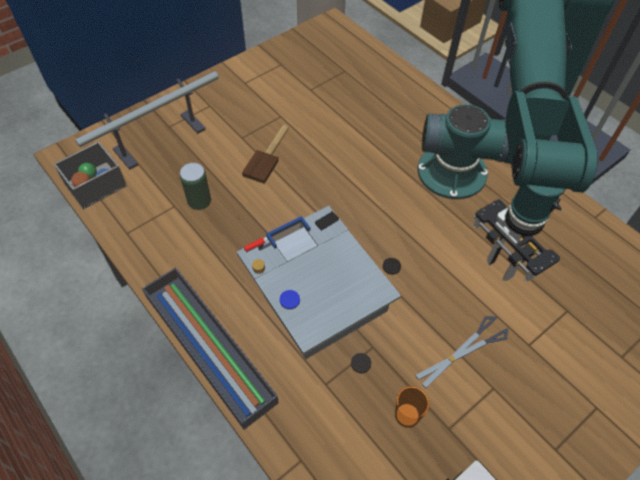

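View pics/e1t.png

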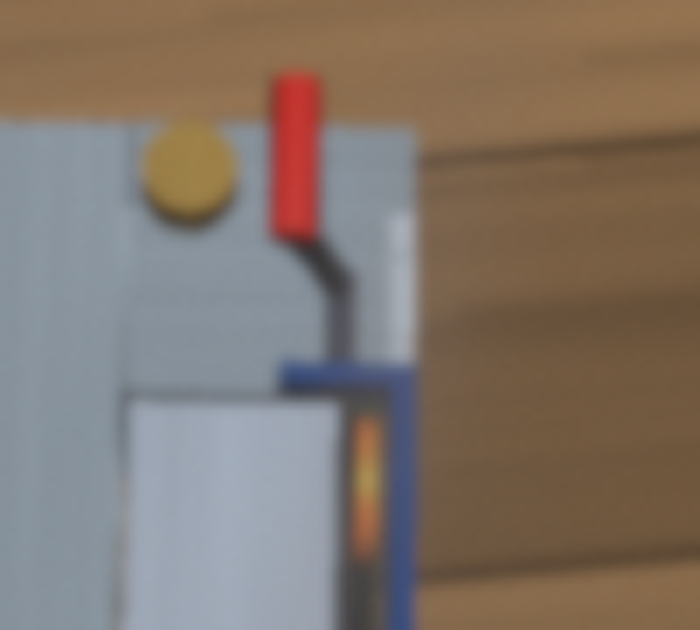

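View pics/e1t0.png

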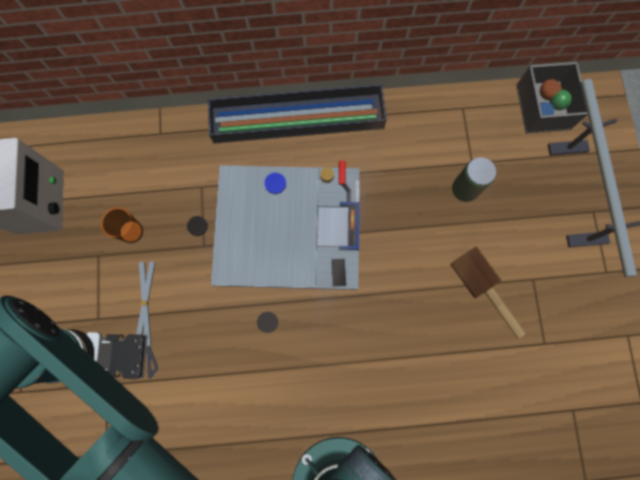

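Amber stands on edge in the channel at crop (367,420–555), below the mouth and next to green. The flap is flat and the other things look unmoved. A quick numeric check, then hand in.

```bash
python3 - <<'E'
from g import *
t=snap('top'); c=lambda a,k,o:(np.array(a)+.5)/k-.5+np.array(o)
obs=c([297,157],7,(300,150))
for q in (0,.05,.1):
    x=70+60*np.sin(q-.3);z=95+60*np.cos(q-.3); print(q,proj(t,w(x,106.5,z+4))[0]-obs)
a=cv2.imread('pics/top0.png'); b=cv2.imread('pics/e1t0.png')
d=cv2.absdiff(cv2.GaussianBlur(a,(5,5),0),cv2.GaussianBlur(b,(5,5),0)).max(2)>25
n,l,st,ce=cv2.connectedComponentsWithStats(d.astype(np.uint8))
print([tuple(s) for s in st[1:] if s[4]>15])
E
```

```text
0 [-0.18 -0.2 ]
0.05 [ 1.16 -0.3 ]
0.1 [ 2.52 -0.37]
[(np.int32(338), np.int32(160), np.int32(11), np.int32(31), np.int32(246)), (np.int32(350), np.int32(163), np.int32(21), np.int32(30), np.int32(235)), (np.int32(332), np.int32(204), np.int32(14), np.int32(4), np.int32(40)), (np.int32(316), np.int32(206), np.int32(28), np.int32(41), np.int32(752)), (np.int32(349), np.int32(209), np.int32(6), np.int32(21), np.int32(102)), (np.int32(246), np.int32(216), np.int32(24), np.int32(24), np.int32(442)), (np.int32(255), np.int32(250), np.int32(25), np.int32(25), np.int32(466)), (np.int32(0), np.int32(295), np.int32(199), np.int32(185), np.int32(20143)), (np.int32(59), np.int32(439), np.int32(26), np.int32(17), np.int32(227)), (np.int32(330), np.int32(442), np.int32(25), np.int32(11), np.int32(220)), (np.int32(357), np.int32(445), np.int32(10), np.int32(6), np.int32(29)), (np.int32(357), np.int32(451), np.int32(9), np.int32(8), np.int32(47)), (np.int32(325), np.int32(454), np.int32(36), np.int32(26), np.int32(570)), (np.int32(376), np.int32(456), np.int32(20), np.int32(24), np.int32(171)), (np.int32(322), np.int32(465), np.int32(15), np.int32(9), np.int32(74)), (np.int32(373), np.int32(473), np.int32(9), np.int32(7), np.int32(62))]
```

Only the lever, flap, slot, the two discs and the arm have changed, and the flap fits q = 0.

```bash
python3 -c "
from h import *
print(close_job())"
```

```text
the job is handed in; nothing more can be done
None
```

I filed the green disc and then the amber disc in the channel, left the flap lowered flat, and handed the job in at about 34 s.

**How it went:**
- I lowered the flap, gripped each disc and slid it over the slab onto the flap. Each time I tipped the flap fully with the red lever and lowered it again to its stop.
- The highest wrist force I read was about 12 N, on lowering the flap to its stop.

**Last checks:**
- **Amber disc:** it stands on edge in the channel under the slot.
- **Green disc:** it is further along the channel and mostly hidden. I saw only a green tint at the slot's +y end after its drop, and no green on the slab or flap.
- **Flap:** the lever bar's position in the picture fits 0 rad.
- **Everything else:** comparing the first and last top views, only the lever, flap, slot, the two discs and the arm changed. The blue disc and all the other things are where they were.

**What disagreed:** the fingertips were about 23 mm behind the reported TCP along the fingers, not 8 mm ahead of it as stated. Because of this, the first push passed over the lever bar and the first grip closed above the green disc. I found the offset from the pictures and by touching the slab, and used it from then on.

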